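# Pack specimen mounts in the box, cover it and clamp it shut with the square key

## Robot

A 6-joint arm with a two-finger parallel gripper is mounted at the origin on the work surface; the furniture and walls round the work are solid. World frame = base frame: x ahead of the robot, y to its left, z up, the work surface at z = 0. Lengths are in m, angles in rad, forces in N, time in s.
With the tool pointing down it reaches from about 0.225 to 0.875 m from the base axis. Payload 3.4 kg.
Tool frame: the origin (TCP) lies at the very end of the fingers, on their centre line; the grasp point (between the pads) lies 19 mm behind it (manip.pinch_z is the distance from the TCP to the grasp point, in m); z points along the fingers, y is the line along which they close (so a half turn about z gives the same grasp; the last joint's range is limited). The gripper opens to 85 mm and grips with 20 to 120 N. Pads are 22 mm wide; open, the fingers measure 114 mm over their backs; the gripper's body (76 mm by 85 mm) begins 54 mm behind the grasp point. The pads swing forward as they close: fully open they stand 13 mm farther back than shut.
Start: joints at [-1.471, 0.276, 1.505, -0, 1.361, -0.121], TCP at [0.126, -0.561, 0.231] pointing down, gripper open.
Joint ranges: [-2.89, 2.89], [-0.75, 2.08], [0.22, 2.7], [-1.18, 4.32], [0.11, 2.71], [-2.7, 2.7]. Speed limits (rad/s): [2.57, 2.57, 3.14, 3.14, 3.14, 3.14].

## Interface

Orientations are given as a unit quaternion [w, x, y, z].
In Python, from rig import manip gives the robot as it stands. The module is installed in compiled form; this text tells all that it offers.
- The arm moves only by the shell command python3 -m jog 'ROWS' [FORCE]. ROWS is JSON, a list of rows, each an object of numbers: "dx", "dy", "dz": the shift along the tool's x, y, z each as a share of 25 cm, from -1 to 1; "ax", "ay", "az": the turn, a rotation vector about the tool's x, y, z each as a share of 90 degrees, from -1 to 1; "grip": the opening, from -1 (shut) to 1 (fully open), so that 0 is half open. A call has 1 to 5 rows; each row is the pose to reach, as a shift and turn from the pose commanded when the call began, along the tool's axes at that moment; what a row does not reach only later rows make up. A row lasts 1/12 s, in which the tool goes at most 41.7 mm and 7.16 degrees, less where a joint would pass 70% of its speed; a pose out of reach is approached as far as the arm can. A call with a number of a shift or a turn outside -1 to 1 is refused whole. A call with a gripper value outside its range is refused whole. The fingers move at their own pace and stop on an object; FORCE is the grip in N (left out, the last holds). Time passes only in rows, so rows that repeat a pose let the fingers close. It gives the time, the measured TCP pose, the force, the opening and the grip force at its end, in the units of the state.
- manip.get_state(): the state, without advancing time (a new reading comes with each control period).
- manip.get_image(name): name is "side" or "top" or "wrist"; returns a dict with "img" (400x640x3 uint8, red, green, blue), "mtx" (3x3 intrinsics, pixels), "world_to_cam" (4x4, takes a point from world to camera coordinates); the wrist camera has in their place "T_tool_cam" (4x4, takes a point from camera to tool coordinates, whose origin is the TCP and whose axes are the flange's). Camera axes: x right, y down, z forward; pixel columns grow to the right and rows downward; lengths in m; the calibration is good to about 2 mm. The wrist camera is an equidistant fisheye: a pixel r from the principal point sees the ray r / f radians off the axis. A picture is of the moment at which its call begins: read the wrist's pose just before it. There is no depth.
- manip.sign_off(): hands the job in; it is judged then, once.
The state is a dict: "clock": time; "qpos": joint angles; "qd": joint speeds; "effort": joint torques, N m; "position": TCP position; "ee_rot": TCP orientation; "contact_force": force on the tool from outside, world axes, zero at the start; "moment": the same for the moment, N m; "width": finger opening in m; "gripper_force": force on a finger pad.
Only numpy, scipy, OpenCV 4.12 (cv2) and the standard library are available. Lean on these libraries where they do the work, as an engineer would, in place of code of your own. Each camera call takes 0.05 s, during which the arm holds its last target. There are 200 camera calls.

## Task

Pack the specimen box for transport: set every black specimen mount that is out on the worktop flat and polished face up, as it stands, in a recess of the box's bed, one to a recess, then put the grey cover on over them so that it is fully home all round. Fit the T-key fully down onto the square shaft of the swing clamp, turn it clockwise until the clamp arm lies fully across over the cover, then take the key off and stand it upright on the worktop clear of the box. Leave the loupe, the screw can and the dish where they are.

Things in the scene. Friction and masses are not known exactly. Their poses are not given: they have to be found in the camera images.
- base: Fixed aluminium base of a specimen box. Origin: on the worktop under the middle of the bed, z up. Plate 116 (x) x 220 (y, -85 to +135) x 10 mm. On it, centred on the origin, a raised grey bed 92 (x) x 112 (y) mm, top 16 mm above the worktop, with four recesses; round the bed the plate is a ledge for the cover's rim. At (0, +96) mm stands a 36 x 36 mm clamp tower, top 43 mm up.
- recess0 (a point): Centre of the floor of a round recess in the bed, at base (-24, 32) mm; recess 35 mm in diameter, 5 mm deep, floor 11 mm above the worktop, for one specimen mount (any mount fits any recess).
- recess1 (a point): Centre of the floor of a round recess in the bed, at base (24, 32) mm; recess 35 mm in diameter, 5 mm deep, floor 11 mm above the worktop, for one specimen mount (any mount fits any recess).
- recess2 (a point): Centre of the floor of a round recess in the bed, at base (-24, -32) mm; recess 35 mm in diameter, 5 mm deep, floor 11 mm above the worktop, for one specimen mount (any mount fits any recess).
- recess3 (a point): Centre of the floor of a round recess in the bed, at base (24, -32) mm; recess 35 mm in diameter, 5 mm deep, floor 11 mm above the worktop, for one specimen mount (any mount fits any recess).
- cover_seat (a point): Where the cover's origin lies when the cover is fully home: 10 mm above the worktop at the middle of the bed, axes parallel to the base's.
- clamp (a joint): Angle of the steel swing clamp on the tower, rad, 0 to 1.571 between stops, growing clockwise seen from above. At 0 the arm points along the base's +x, clear of the cover; at 1.571 along the base's -y, over the cover's edge. Stays where left (friction 0.12 N m). Arm 14 mm wide, reaching 48 mm from the shaft axis, 45 to 51 mm above the worktop.
- shaft_foot (a point): On the axis of the clamp's square shaft, at the arm's top face, 51 mm above the worktop, where the key's underside rests when home. Turns with the clamp: x points along the arm, the shaft's flats are parallel to x and y. The shaft is 16 x 16 mm and stands 22 mm above this point (top 3 mm narrowed to 12 x 12 mm as a lead-in).
- cover: Loose grey cover, open below, 104 (x) x 124 (y) x 32 mm high, 0.22 kg. Origin: middle of its lower rim, z up. Inside 96 x 116 mm: goes over the bed with 2 mm to spare each side, either way round; inside height 28 mm. On top a black bar handle along x, 72 mm long, 14 mm wide, 43 to 57 mm above the origin.
- key: Loose dark steel T-key, 0.16 kg, standing upright. Origin: middle of its underside, z up. Square hub 34 x 34 x 29 mm with a square bore 17.5 mm wide, 24 mm deep, open below, flats parallel to x and y. On top a T-bar along x, 80 mm long, 15 mm wide, 29 to 47 mm above the origin. Fits the shaft in four positions a quarter turn apart, with 0.1 rad of play each way.
- mount_a: Loose black specimen mount, a plain upright disc 30 mm in diameter, 16 mm high, 22 g, standing polished face up. Origin: centre of its underside, z up. Absent in some starts (then None).
- mount_b: Loose black specimen mount, a plain upright disc 30 mm in diameter, 19 mm high, 22 g, standing polished face up. Origin: centre of its underside, z up. Absent in some starts (then None).
- mount_d: Loose black specimen mount, a plain upright disc 30 mm in diameter, 18 mm high, 22 g, standing polished face up. Origin: centre of its underside, z up. Absent in some starts (then None).
- mount_f: Loose black specimen mount, a plain upright disc 30 mm in diameter, 14 mm high, 22 g, standing polished face up. Origin: centre of its underside, z up. Absent in some starts (then None).
- loupe: Bystander: black loupe, 36 mm in diameter, 30 mm high, standing near the work; leave it alone. Origin: centre of its underside.
- objective_can: Bystander: screw can, 37 mm in diameter, 54 mm high; leave it alone. Origin: centre of its underside.
- petri_dish: Bystander: clear covered dish, 64 mm in diameter, 14 mm high; leave it alone. Origin: centre of its underside.

How it is judged:
By the outcome, as a careful person would: the job done as asked, in the order asked, and still so for the second after the job is handed in, with the robot touching nothing.
Of mount_a, mount_b, mount_d, mount_f only 2 to 4 are there at a start; the rules pass over those that are not, and their reading is None.
At some moment in a run one of mount_a, mount_b, mount_d, mount_f, cover may be knocked a few centimetres aside while the robot is not near it.
Once in a run the grip may slacken for a moment while it holds something.
It also fails if it takes over 210 s, if anything falls off the work surface, if the arm or the gripper's body presses on something with over 40 N, if the wrist force passes 120 N, or if a joint passes its speed limit or range.

## Working session

There is one attempt and no reset: what is moved stays moved. The work goes in short steps, Python scripts to look and compute and a shell command to move; the robot and the scene stay as the last step left them, time stands still between calls to the robot, and variables do not carry over. Pictures are saved under pics/ and viewed, at most 14 in all, crops included, and the job is handed in when it is done.

```bash
mkdir -p pics
cat > h.py <<'E'
import numpy as np, cv2, json
from rig import manip
from scipy.spatial.transform import Rotation as R
def save(n,f):
    s=manip.get_state(); d=manip.get_image(n); cv2.imwrite(f'pics/{f}.png',d['img'][:,:,::-1])
    np.savez(f'pics/{f}.npz',**{k:np.array(v) for k,v in d.items()},p=s['position'],q=s['ee_rot']); return d
def ray(f,u,v):
    d=np.load(f'pics/{f}.npz'); K=d['mtx']; x=(u-K[0,2])/K[0,0]; y=(v-K[1,2])/K[1,1]
    if 'T_tool_cam' in d:
        r=np.hypot(x,y)+1e-12; c=np.array([x/r*np.sin(r),y/r*np.sin(r),np.cos(r)])
        T=d['T_tool_cam']; q=d['q']; W=R.from_quat([q[1],q[2],q[3],q[0]]).as_matrix()
        return W@T[:3,3]+d['p'], W@T[:3,:3]@c
    T=np.linalg.inv(d['world_to_cam']); return T[:3,3], T[:3,:3]@np.array([x,y,1])
def onz(f,u,v,z):
    o,r=ray(f,u,v); return o+r*(z-o[2])/r[2]
def tri(*a):
    A=np.zeros((3,3));b=np.zeros(3)
    for f,u,v in a:
        o,r=ray(f,u,v); r=r/np.linalg.norm(r); P=np.eye(3)-np.outer(r,r); A+=P;b+=P@o
    p=np.linalg.solve(A,b); return p
E
python3 - <<'E'
from h import *
for n in('top','side','wrist'):
    d=save(n,n+'0'); print(n,d['mtx'].tolist(),np.round(d.get('world_to_cam',d.get('T_tool_cam')),3).tolist())
print(manip.get_state())
E
```

```text
top [[502.6458316979341, 0.0, 325.3348941389316], [0.0, 502.6458316979341, 203.88470648154814], [0.0, 0.0, 1.0]] [[0.024, -1.0, 0.002, -0.226], [-0.999, -0.024, -0.046, 0.489], [0.046, -0.001, -0.999, 1.276], [0.0, 0.0, 0.0, 1.0]]
side [[412.3444919894003, 0.0, 325.71793342170395], [0.0, 412.3444919894003, 200.75287949486867], [0.0, 0.0, 1.0]] [[0.873, -0.487, 0.004, -0.571], [-0.3, -0.544, -0.783, 0.07], [0.384, 0.683, -0.622, 1.009], [0.0, 0.0, 0.0, 1.0]]
wrist [[309.70691628693146, 0.0, 318.8333447676632], [0.0, 309.70691628693146, 199.70919178317283], [0.0, 0.0, 1.0]] [[0.001, -0.956, -0.294, 0.074], [1.0, 0.001, -0.0, -0.001], [0.0, -0.294, 0.956, -0.142], [0.0, 0.0, 0.0, 1.0]]
{'clock': 0.15, 'qpos': array([-1.47099256e+00,  2.76462001e-01,  1.50580698e+00, -2.20549407e-06,
        1.36072261e+00, -1.21038678e-01]), 'qd': array([ 2.80759116e-04, -3.04131135e-03, -4.04546466e-03, -6.39369488e-04,
       -8.78401445e-05, -4.92250502e-04]), 'effort': array([ 4.53897601e-04, -4.17145479e+01, -2.46032882e+01, -1.62554052e-04,
        7.65871344e-03, -1.48630932e-05]), 'position': array([ 0.12588849, -0.56065686,  0.23064552]), 'ee_rot': array([-6.99442834e-04,  9.93909500e-01,  1.10197169e-01,  6.34817972e-06]), 'contact_force': array([ 0.07673646, -0.30270262, -0.6976086 ]), 'moment': array([-0.01625159, -0.02514382, -0.01883231]), 'gripper_force': 0.0, 'width': 0.08533018756826245}
```

View pics/top0.png

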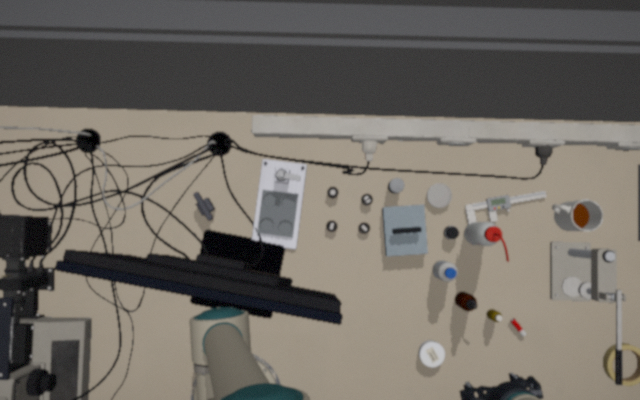

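View pics/side0.png

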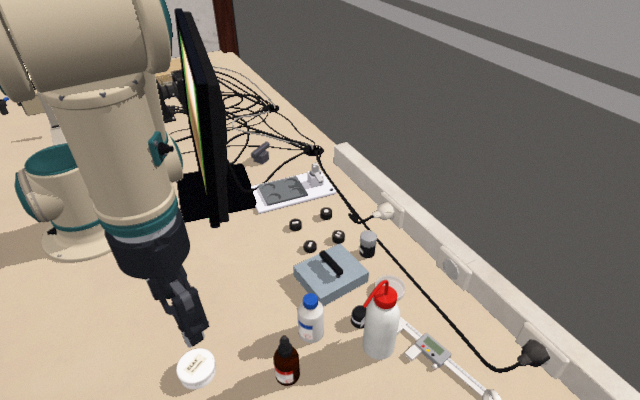

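The top view shows the base at about (280,205), the key at (204,205), four mounts at (333,192), (367,200), (331,226) and (364,228), the cover at (405,230), the loupe at (451,232), the can at (397,186) and the dish at (438,195). A monitor stands between the robot and the key/base. I'll take enlarged crops next.

Run:
```python
from h import *
t=cv2.imread('pics/top0.png')[150:270,185:465]; s=cv2.imread('pics/side0.png')[130:310,235:405]
cv2.imwrite('pics/c1.png',cv2.resize(t,None,fx=2.8,fy=2.8,interpolation=cv2.INTER_CUBIC))
cv2.imwrite('pics/c2.png',cv2.resize(s,None,fx=3.3,fy=3.3,interpolation=cv2.INTER_CUBIC))
for n,u,v,z in [('key',204,205,.04),('base',280,205,.016),('m1',333,192,.017),('m2',367,200,.017),('m3',331,226,.017),('m4',364,228,.017),('cover',405,230,.05),('loupe',451,232,.03),('can',397,186,.054),('monL',60,260,.3),('monR',340,315,.3),('monR0',340,315,.1)]: print(n,onz('top0',u,v,z).round(3))
# monitor top corners seen in side
print(tri(('top0',62,258),('side0',181,12)),tri(('top0',340,308),('side0',215,226)))
```

```text
key [0.483 0.089 0.04 ]
base [ 0.488 -0.099  0.016]
m1 [ 0.525 -0.233  0.017]
m2 [ 0.506 -0.32   0.017]
m3 [ 0.438 -0.23   0.017]
m4 [ 0.435 -0.314  0.017]
cover [ 0.432 -0.413  0.05 ]
loupe [ 0.43  -0.532  0.03 ]
can [ 0.541 -0.391  0.054]
monL [0.358 0.307 0.3  ]
monR [ 0.263 -0.248  0.3  ]
monR0 [ 0.229 -0.255  0.1  ]
[0.36576025 0.2519665  0.40072125] [ 0.24571046 -0.25461783  0.10518722]
```

View pics/c1.png

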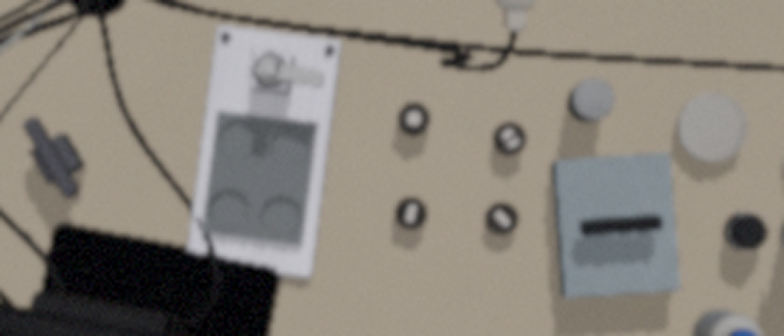

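View pics/c2.png

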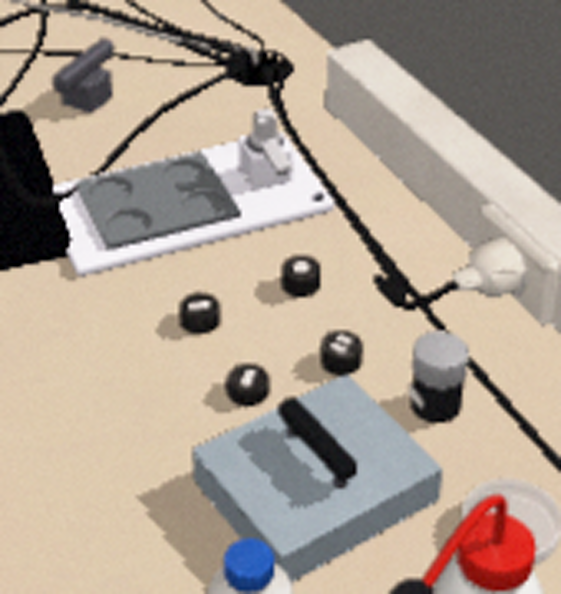

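Crop 1 shows the plate corners at crop (218,27), (341,40), (190,250) and (311,278), the mounts at (414,118), (510,138), (411,213) and (502,218), the key bar running from (32,125) to (70,190), and the cover top's corners. Crop 2 shows the same mounts at (301,275), (342,352), (200,313) and (248,384).

```bash
cat >> h.py <<'E'
T=lambda x,y:('top0',185+x/2.8,150+y/2.8)
S=lambda x,y:('side0',235+x/3.3,130+y/3.3)
E
python3 - <<'E'
from h import *
for n,a,b in [('m1',(414,116),(301,264)),('m2',(510,137),(342,340)),('m3',(411,211),(200,301)),('m4',(502,216),(248,374)),
 ('corner tr',(341,40),(333,205)),('corner br',(311,278),(80,271)),('handL',(582,228),(288,405)),('handR',(661,222),(348,470)),('keyendA',(32,122),(60,78)),('keyendB',(70,192),(108,45)),('shaft',(268,66),(266,115)),
 ('covTL',(556,160),(345,380)),('covBR',(678,288),(280,550))]:
  print(n,tri(T(*a),S(*b)).round(4))
print('plate',[onz(*T(*c),.01)[:2].round(4) for c in [(218,27),(341,40),(190,250),(311,278)]])
print('bed',[onz(*T(*c),.016)[:2].round(4) for c in [(218,113),(317,123),(203,238),(300,245)]])
print('mon topright',tri(('top0',340,312),('side0',190,10)), tri(('top0',338,318),('side0',215,226)))
print(onz('top0',62,252,.4),onz('top0',340,297,.4))
E
```

```text
m1 [ 0.5257 -0.2326  0.0205]
m2 [ 0.5093 -0.3206  0.0203]
m3 [ 0.4398 -0.2321  0.0189]
m4 [ 0.437  -0.3149  0.0159]
corner tr [ 0.5949 -0.1638  0.0059]
corner br [ 0.3779 -0.1429  0.0073]
handL [ 0.4295 -0.3838  0.0503]
handR [ 0.4352 -0.4526  0.0526]
keyendA [0.4918 0.1257 0.0032]
keyendB [0.4691 0.0548 0.0805]
shaft [ 0.5639 -0.1034  0.0693]
covTL [ 0.4884 -0.3617  0.026 ]
covBR [ 0.3767 -0.4725  0.0334]
plate [array([ 0.6044, -0.051 ]), array([ 0.5951, -0.1643]), array([ 0.3994, -0.0315]), array([ 0.3766, -0.1425])]
bed [array([ 0.5248, -0.0541]), array([ 0.5178, -0.1446]), array([ 0.4107, -0.0438]), array([ 0.4065, -0.1321])]
mon topright [ 0.2933398  -0.23751787  0.51757795] [ 0.23432281 -0.2536936   0.10919334]
[0.37974836 0.25167845 0.4       ] [ 0.31208328 -0.24393709  0.4       ]
```

```bash
python3 -m jog '[{"dz":-0.7,"az":-0.4},{"dz":-0.7,"az":-0.4},{"dz":-0.7,"az":-0.4},{"dz":-0.7,"az":-0.4},{"dz":-0.7,"az":-0.4}]'
python3 -m jog '[{"az":-0.4,"grip":0.1},{"az":-0.4,"grip":0.1},{"az":-0.4,"grip":0.1},{"az":-0.4,"grip":0.1},{"az":-0.4,"grip":0.1}]'
python3 -c "
from rig import manip;import numpy as np
s=manip.get_state();print(s['qpos'].round(4).tolist(),s['position'],s['ee_rot'])"
```

```text
[-1.471, 0.2765, 1.5058, -0.0, 1.3607, -0.121] [ 0.12588849 -0.56065686  0.23064552] [-6.99442834e-04  9.93909500e-01  1.10197169e-01  6.34817972e-06]schema error: expected keys dx, dy, dz, ax, ay, az, grip
schema error: expected keys dx, dy, dz, ax, ay, az, grip
```

```bash
r='x'; python3 -m jog '[{"dx":0,"dy":0,"dz":-0.7,"ax":0,"ay":0,"az":-0.4,"grip":0.1},{"dx":0,"dy":0,"dz":-0.7,"ax":0,"ay":0,"az":-0.4,"grip":0.1},{"dx":0,"dy":0,"dz":-0.7,"ax":0,"ay":0,"az":-0.4,"grip":0.1},{"dx":0,"dy":0,"dz":-0.7,"ax":0,"ay":0,"az":-0.4,"grip":0.1},{"dx":0,"dy":0,"dz":-0.7,"ax":0,"ay":0,"az":-0.4,"grip":0.1}]'
python3 -m jog '[{"dx":0,"dy":0,"dz":0,"ax":0,"ay":0,"az":-0.4,"grip":0.1},{"dx":0,"dy":0,"dz":0,"ax":0,"ay":0,"az":-0.4,"grip":0.1},{"dx":0,"dy":0,"dz":0,"ax":0,"ay":0,"az":-0.4,"grip":0.1},{"dx":0,"dy":0,"dz":0,"ax":0,"ay":0,"az":-0.4,"grip":0.1},{"dx":0,"dy":0,"dz":0,"ax":0,"ay":0,"az":-0.4,"grip":0.1}]'
python3 -c "
from rig import manip;import numpy as np
s=manip.get_state();print(s['qpos'].round(4).tolist(),s['position'],s['ee_rot'])"
```

```text
clock: 0.57
position: [0.1261, -0.5628, 0.4139]
ee_rot: [0.006, 0.911, 0.413, -0.002]
contact_force: [1.0, 0.2, 0.5]
width: 0.0472
gripper_force: 0.0
clock: 0.98
position: [0.1259, -0.5609, 0.406]
ee_rot: [-0.0, 0.739, 0.673, 0.0]
contact_force: [0.9, -0.3, -0.2]
width: 0.047
gripper_force: 0.0
[-1.471, 0.234, 1.1446, 0.0, 1.7637, -1.3772] [ 0.12590452 -0.56091228  0.4059707 ] [-2.72371189e-04  7.39491306e-01  6.73166019e-01  2.12101142e-04]
```

```bash
python3 -m jog '[{"dx":0.4,"dy":0.6,"dz":-0.25,"ax":0,"ay":0,"az":0,"grip":0.1},{"dx":0.4,"dy":0.6,"dz":-0.25,"ax":0,"ay":0,"az":0,"grip":0.1},{"dx":0.4,"dy":0.6,"dz":-0.25,"ax":0,"ay":0,"az":0,"grip":0.1},{"dx":0.4,"dy":0.6,"dz":-0.25,"ax":0,"ay":0,"az":0,"grip":0.1},{"dx":0.4,"dy":0.6,"dz":-0.25,"ax":0,"ay":0,"az":0,"grip":0.1}]'
cat >> h.py <<'E'
def st():
    s=manip.get_state(); print(s['clock'],s['qpos'].round(4).tolist(),s['position'].round(4).tolist(),R.from_quat(np.roll(s['ee_rot'],-1)).as_matrix().round(4)[:,:2].T.tolist(),'F',s['contact_force'].round(1),'w',round(s['width'],4),s['gripper_force'])
E
python3 -c "
from h import *
st(); save('side','side1')"
```

```text
clock: 1.4
position: [0.2881, -0.4745, 0.4703]
ee_rot: [0.001, 0.741, 0.672, 0.001]
contact_force: [0.2, 0.4, 0.8]
width: 0.0469
gripper_force: 0.0
1.4 [-1.1517, 0.2124, 1.0208, 0.0021, 1.9068, -1.0538] [0.2881, -0.4745, 0.4703] [[0.0971, 0.9953, -0.0004], [0.9953, -0.097, 0.0025]] F [0.2 0.4 0.8] w 0.0469 0.0
```

View pics/side1.png

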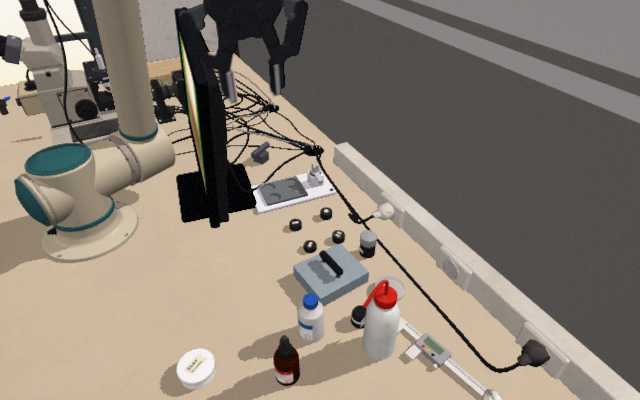

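```bash
python3 -m jog '[{"dx":0.6,"dy":0.4,"dz":0.68,"ax":0,"ay":0,"az":0,"grip":0.1},{"dx":0.6,"dy":0.4,"dz":0.68,"ax":0,"ay":0,"az":0,"grip":0.1},{"dx":0.6,"dy":0.4,"dz":0.68,"ax":0,"ay":0,"az":0,"grip":0.1},{"dx":0.6,"dy":0.4,"dz":0.68,"ax":0,"ay":0,"az":0,"grip":0.1},{"dx":0.6,"dy":0.4,"dz":0.68,"ax":0,"ay":0,"az":0,"grip":0.1}]'
python3 -m jog '[{"dx":0.12,"dy":0.15,"dz":0.1,"ax":0,"ay":0,"az":0,"grip":0.1},{"dx":0.12,"dy":0.15,"dz":0.1,"ax":0,"ay":0,"az":0,"grip":0.1},{"dx":0.12,"dy":0.15,"dz":0.1,"ax":0,"ay":0,"az":0,"grip":0.1},{"dx":0.12,"dy":0.15,"dz":0.1,"ax":0,"ay":0,"az":0,"grip":0.1},{"dx":0.12,"dy":0.15,"dz":0.1,"ax":0,"ay":0,"az":0,"grip":0.1}]'
python3 - <<'E'
from h import *
from scipy.optimize import least_squares
st(); save('wrist','w1'); save('side','side2')
s=manip.get_state()
D=[(.2765,1.5058,.12588,-.56065,.23064),(.234,1.1446,.1259,-.5609,.40597),(.2124,1.0208,.2881,-.4745,.4703),(*s['qpos'][1:3],*s['position'])]
def f(p):
    return np.ravel([(p[0]+p[1]*np.sin(a)+p[2]*np.sin(a+b+p[3])-np.hypot(x,y),p[4]+p[1]*np.cos(a)+p[2]*np.cos(a+b+p[3])-z) for a,b,x,y,z in D])
r=least_squares(f,[0.05,.39,.43,.1,0]);print(r.x.round(4),np.abs(r.fun).max())
E
```

```text
clock: 1.87
position: [0.3817, -0.3581, 0.3243]
ee_rot: [-0.0, 0.742, 0.671, -0.0]
contact_force: [0.6, -0.5, -0.5]
width: 0.0467
gripper_force: 0.0
clock: 2.28
position: [0.4213, -0.3346, 0.3018]
ee_rot: [0.001, 0.742, 0.671, -0.001]
contact_force: [-0.1, -1.0, 0.0]
width: 0.047
gripper_force: 0.0
2.2833 [-0.7997, 0.187, 1.4526, -0.0013, 1.5003, -0.699] [0.4213, -0.3346, 0.3018] [[0.1005, 0.9949, -0.0021], [0.9949, -0.1005, 0.0005]] F [-0.1 -1.   0. ] w 0.047 0.0
[ 0.0087  0.6102  0.4256  0.1422 -0.2089] 0.0003891691977275791
```

View pics/w1.png

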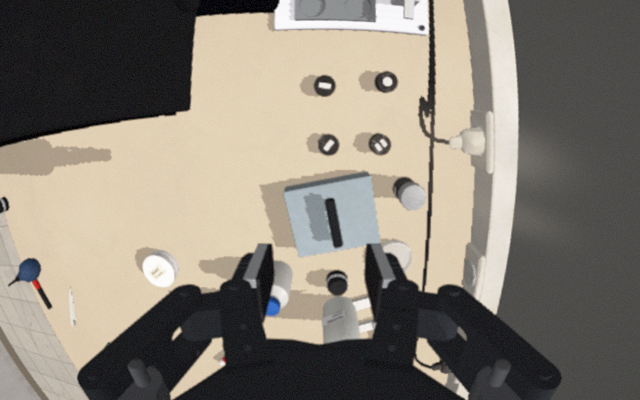

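Wrist view: mounts at (324,85), (386,81), (329,145) and (380,144), the cover handle from (331,200) to (338,246), the can at (410,195) and the base at the top right. The gripper reaches over the monitor with room to spare.

Run:
```python
from h import *
top=dict(m1=(414,116),m2=(510,137),m3=(411,211),m4=(502,216))
sd=dict(m1=(301,264),m2=(342,340),m3=(200,301),m4=(248,374))
w=dict(m1=(386,81),m2=(380,144),m3=(325,85),m4=(329,145))
for k in top: print(k,tri(T(*top[k]),S(*sd[k]),('w1',*w[k])).round(4),onz('w1',*w[k],.017).round(4),onz(*T(*top[k]),.017).round(4))
print('hand',[onz('w1',*p,.057).round(4) for p in((331,200),(338,246))])
d=cv2.imread('pics/w1.png')[70:160,300:410]; cv2.imwrite('pics/c3.png',cv2.resize(d,None,fx=5,fy=5,interpolation=cv2.INTER_CUBIC))
```

```text
m1 [ 0.5247 -0.2319  0.0197] [ 0.5228 -0.2306  0.017 ] [ 0.5263 -0.2328  0.017 ]
m2 [ 0.5088 -0.3194  0.019 ] [ 0.5075 -0.3182  0.017 ] [ 0.5092 -0.3207  0.017 ]
m3 [ 0.4395 -0.2314  0.0185] [ 0.4387 -0.2303  0.017 ] [ 0.4397 -0.2321  0.017 ]
m4 [ 0.4368 -0.3144  0.0154] [ 0.4361 -0.3134  0.017 ] [ 0.4372 -0.3149  0.017 ]
hand [array([ 0.4313, -0.3804,  0.057 ]), array([ 0.4352, -0.4478,  0.057 ])]
```

```bash
python3 -m jog '[{"dx":0.087,"dy":0.053,"dz":0.8,"ax":0,"ay":0,"az":0,"grip":0.1},{"dx":0.087,"dy":0.053,"dz":0.8,"ax":0,"ay":0,"az":0,"grip":0.1},{"dx":0.087,"dy":0.053,"dz":0.8,"ax":0,"ay":0,"az":0,"grip":0.1},{"dx":0.087,"dy":0.053,"dz":0.8,"ax":0,"ay":0,"az":0,"grip":0.1},{"dx":0.087,"dy":0.053,"dz":0.8,"ax":0,"ay":0,"az":0,"grip":0.1}]'
python3 -m jog '[{"dx":0,"dy":0,"dz":0.12,"ax":0,"ay":0,"az":0,"grip":0.1},{"dx":0,"dy":0,"dz":0.12,"ax":0,"ay":0,"az":0,"grip":0.1},{"dx":0,"dy":0,"dz":0.12,"ax":0,"ay":0,"az":0,"grip":0.1},{"dx":0,"dy":0,"dz":0.12,"ax":0,"ay":0,"az":0,"grip":0.1}]'
python3 - <<'E'
from h import *
st(); save('wrist','w2')
# predicted pixel of TCP axis at z=.015
E
```

```text
clock: 2.8
position: [0.4361, -0.3137, 0.0995]
ee_rot: [0.0, 0.742, 0.67, -0.0]
contact_force: [0.5, -0.4, 0.6]
width: 0.047
gripper_force: 0.0
clock: 3.13
position: [0.438, -0.315, 0.0729]
ee_rot: [0.002, 0.742, 0.67, 0.0]
contact_force: [0.1, 0.0, -0.3]
width: 0.047
gripper_force: 0.0
3.1333 [-0.7523, 0.3593, 1.8156, -0.0003, 0.9628, -0.6511] [0.438, -0.315, 0.0729] [[0.1009, 0.9949, -0.0025], [0.9949, -0.1009, 0.003]] F [ 0.1  0.  -0.3] w 0.047 0.0
```

View pics/w2.png

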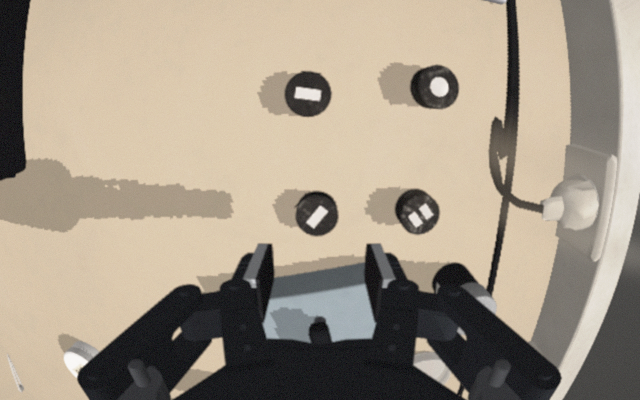

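The close wrist view shows the four mounts sharply at (317,213), (417,212), (308,93) and (436,88), with the open fingers below. Next I measure the blob centres.

```bash
cat >> h.py <<'E'
def blobs(f,guess,z=.008,thr=70,r=32):
    g=cv2.cvtColor(cv2.imread(f'pics/{f}.png'),cv2.COLOR_BGR2GRAY); out=[]
    for u,v in guess:
        m=np.zeros_like(g); cv2.circle(m,(u,v),r,255,-1)
        b=((g<thr)&(m>0)).astype(np.uint8)
        cs,_=cv2.findContours(b,cv2.RETR_EXTERNAL,cv2.CHAIN_APPROX_NONE); c=cv2.convexHull(max(cs,key=cv2.contourArea))
        M=cv2.moments(c); p=(M['m10']/M['m00'],M['m01']/M['m00']); out.append(onz(f,*p,z)); print(np.round(p,1),round(M['m00']),out[-1].round(4))
    return out
def go(p,xy,z=None):
    s=manip.get_state() ; W=R.from_quat(np.roll(s['ee_rot'],-1)).as_matrix()
    d=np.array([*xy,s['position'][2] if z is None else z])-s['position']; print('rel',np.round(W.T@d/.25,3))
E
python3 - <<'E'
from h import *
b=blobs('w2',[(317,213),(417,212),(308,93),(436,88)])
go(0,b[0][:2],.007)
E
```

```text
[316.4 213.1] 1354 [ 0.4353 -0.3131  0.008 ]
[409.8 207.7] 800 [ 0.5031 -0.3161  0.008 ]
[307.3  93.5] 1516 [ 0.4377 -0.2301  0.008 ]
[433.9  86.9] 1524 [ 0.5246 -0.2308  0.008 ]
rel [ 0.008 -0.014  0.266]
```

```bash
python3 -m jog '[{"dx":0.008,"dy":-0.014,"dz":0.15,"ax":0,"ay":0,"az":0,"grip":0.1},{"dx":0.008,"dy":-0.014,"dz":0.268,"ax":0,"ay":0,"az":0,"grip":0.1},{"dx":0.008,"dy":-0.014,"dz":0.268,"ax":0,"ay":0,"az":0,"grip":0.1},{"dx":0.008,"dy":-0.014,"dz":0.268,"ax":0,"ay":0,"az":0,"grip":0.1},{"dx":0.008,"dy":-0.014,"dz":0.268,"ax":0,"ay":0,"az":0,"grip":0.1}]' 40
python3 -m jog '[{"dx":0,"dy":0,"dz":0,"ax":0,"ay":0,"az":0,"grip":-0.6},{"dx":0,"dy":0,"dz":0,"ax":0,"ay":0,"az":0,"grip":-0.6},{"dx":0,"dy":0,"dz":0,"ax":0,"ay":0,"az":0,"grip":-0.6},{"dx":0,"dy":0,"dz":0,"ax":0,"ay":0,"az":0,"grip":-0.6},{"dx":0,"dy":0,"dz":0,"ax":0,"ay":0,"az":0,"grip":-0.6}]' 40
python3 - <<'E'
from h import *
st(); save('wrist','w3')
E
```

```text
clock: 3.6
position: [0.4354, -0.3123, 0.0062]
ee_rot: [0.002, 0.742, 0.671, 0.0]
contact_force: [0.2, -0.7, 0.5]
width: 0.0471
gripper_force: 0.0
clock: 4.02
position: [0.4354, -0.3122, 0.0065]
ee_rot: [0.003, 0.742, 0.671, 0.0]
contact_force: [-1.8, 0.1, 7.8]
width: 0.0276
gripper_force: 38.9
4.0167 [-0.7519, 0.4395, 1.8981, -0.0003, 0.7986, -0.6519] [0.4354, -0.3122, 0.0065] [[0.0997, 0.995, -0.0034], [0.995, -0.0996, 0.0041]] F [-1.8  0.1  7.8] w 0.0276 38.92686903476715
```

```bash
python3 -m jog '[{"dx":0,"dy":0,"dz":-0.2,"ax":0,"ay":0,"az":0,"grip":-0.6},{"dx":0,"dy":0,"dz":-0.32,"ax":0,"ay":0,"az":0,"grip":-0.6},{"dx":0,"dy":0,"dz":-0.32,"ax":0,"ay":0,"az":0,"grip":-0.6},{"dx":0,"dy":0,"dz":-0.32,"ax":0,"ay":0,"az":0,"grip":-0.6}]'
python3 - <<'E'
from h import *
st(); save('wrist','w4');save('side','s4');save('top','t4')
a=cv2.imread('pics/w3.png')[180:360,200:440]; b=cv2.imread('pics/w4.png')[180:360,200:440]; s=cv2.imread('pics/s4.png')[170:290,240:400]
f=lambda i:cv2.resize(i,(400,300),interpolation=cv2.INTER_CUBIC)
cv2.imwrite('pics/c4.png',np.vstack([np.hstack([f(a),f(b)]),np.hstack([f(s),f(cv2.imread('pics/t4.png')[160:280,260:420])])]))
E
```

```text
clock: 4.4
position: [0.4359, -0.3126, 0.0877]
ee_rot: [0.004, 0.742, 0.671, 0.0]
contact_force: [-0.5, 0.7, -0.7]
width: 0.0277
gripper_force: 39.5
4.4 [-0.7518, 0.336, 1.8079, -0.0001, 0.989, -0.6519] [0.4359, -0.3126, 0.0877] [[0.0997, 0.995, -0.0053], [0.995, -0.0996, 0.0068]] F [-0.5  0.7 -0.7] w 0.0277 39.49733376502991
```

View pics/c4.png

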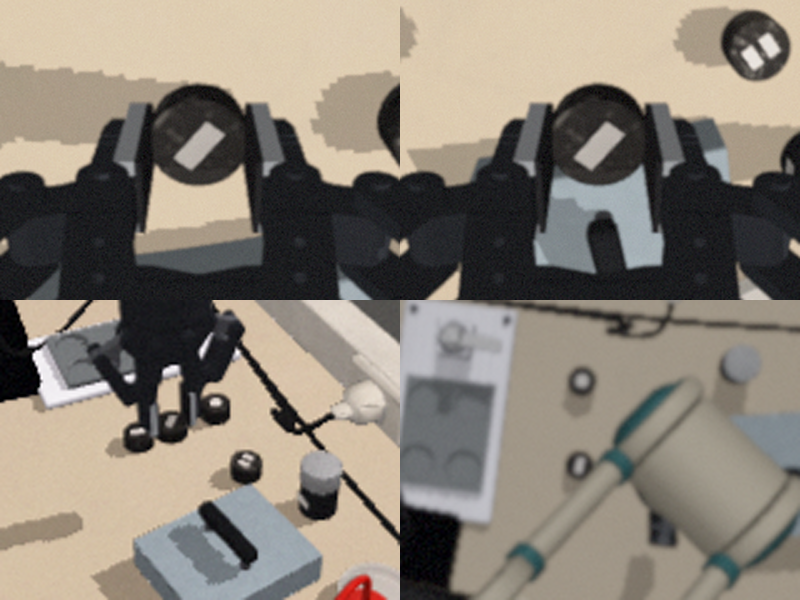

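The mount is held level between the pads, centred at about (319,261). I move to just short of the bed to look at the recesses.

```bash
python3 -m jog '[{"dx":0.16,"dy":0.02,"dz":-0.1,"ax":0,"ay":0,"az":0,"grip":-0.6},{"dx":0.32,"dy":0.02,"dz":-0.1,"ax":0,"ay":0,"az":0,"grip":-0.6},{"dx":0.46,"dy":0.02,"dz":-0.1,"ax":0,"ay":0,"az":0,"grip":-0.6},{"dx":0.57,"dy":0.02,"dz":-0.1,"ax":0,"ay":0,"az":0,"grip":-0.6},{"dx":0.57,"dy":0.02,"dz":-0.1,"ax":0,"ay":0,"az":0,"grip":-0.6}]'
python3 -m jog '[{"dx":0,"dy":0,"dz":0,"ax":0,"ay":0,"az":0,"grip":-0.6},{"dx":0,"dy":0,"dz":0,"ax":0,"ay":0,"az":0,"grip":-0.6}]'
python3 - <<'E'
from h import *
st(); save('wrist','w5')
E
```

```text
clock: 4.97
position: [0.4509, -0.1638, 0.1074]
ee_rot: [-0.003, 0.74, 0.672, 0.0]
contact_force: [-0.3, 0.3, 0.1]
width: 0.0274
gripper_force: 39.6
clock: 5.13
position: [0.4528, -0.1696, 0.1081]
ee_rot: [-0.0, 0.741, 0.671, -0.0]
contact_force: [1.0, 0.4, 0.6]
width: 0.0276
gripper_force: 39.6
5.1333 [-0.5019, 0.2473, 1.8832, -0.0007, 1.0122, -0.4023] [0.4528, -0.1696, 0.1081] [[0.099, 0.9951, -0.0002], [0.9951, -0.099, -0.0012]] F [1.  0.4 0.6] w 0.0276 39.55727398395538
```

View pics/w5.png

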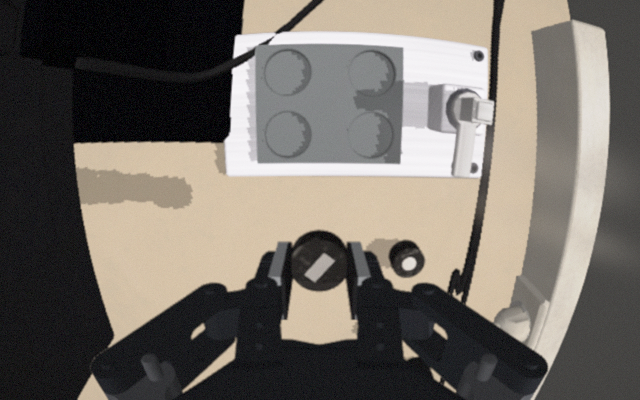

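The image shows recess rims at about (287,134), (370,135), (288,72) and (372,73), and bed corners at (257,44), (403,47), (257,162) and (401,164). I fit the base pose to these.

```bash
cat >> h.py <<'E'
def fitbase(f,obs):
    from scipy.optimize import least_squares
    W=[(onz(f,u,v,z)[:2],b) for u,v,z,b in obs]
    def e(p):
        c,s=np.cos(p[2]),np.sin(p[2]); return np.ravel([np.array([p[0]+c*b[0]-s*b[1],p[1]+s*b[0]+c*b[1]])-w for w,b in W])
    r=least_squares(e,[.469,-.095,-1.67]); print('base',r.x.round(4),(r.fun.reshape(-1,2)*1000).round(1).tolist()); return r.x
def b2w(p,x,y):
    c,s=np.cos(p[2]),np.sin(p[2]); return np.array([p[0]+c*x-s*y,p[1]+s*x+c*y])
E
python3 - <<'E'
from h import *
g=cv2.imread('pics/w5.png')
gr=cv2.cvtColor(g,cv2.COLOR_BGR2GRAY)
for (u,v) in [(257,44),(403,47),(257,162),(401,164)]: pass
B=.001
obs=[(257,44,.016,(-46*B,-56*B)),(403,47,.016,(-46*B,56*B)),(257,162,.016,(46*B,-56*B)),(401,164,.016,(46*B,56*B))]
p=fitbase('w5',obs)
obs+=[(287,134,.0145,(.024,-.032)),(370,135,.0145,(.024,.032)),(288,72,.0145,(-.024,-.032)),(372,73,.0145,(-.024,.032))]
p=fitbase('w5',obs); np.save('base.npy',p)
for n,x,y in [('r0',-24,32),('r1',24,32),('r2',-24,-32),('r3',24,-32)]: print(n,b2w(p,x*B,y*B).round(4))
# held disc centre in tool frame: disc top ~9.5mm behind TCP
s=np.load('pics/w5.npz'); z=s['p'][2]+.0095
c=blobs('w5',[(319,261)],z=z-.0,thr=75,r=33)
h=onz('w5',319,260,z); print(h, (h-s['p'])@np.array([[.099,.9951,0],[.9951,-.099,0]]).T)
cv2.imwrite('pics/c5.png',cv2.resize(g[225:300,270:370],None,fx=6,fy=6,interpolation=cv2.INTER_CUBIC))
E
```

```text
base [ 0.4674 -0.0915 -1.6775] [[-0.7, 0.2], [1.1, 0.1], [0.1, -0.3], [-0.4, 0.0]]
base [ 0.4671 -0.0917 -1.6781] [[-1.0, 0.0], [0.8, -0.1], [-0.2, -0.5], [-0.7, -0.2], [0.2, 0.0], [0.8, -0.1], [-0.5, 0.6], [0.5, 0.1]]
r0 [ 0.5015 -0.0712]
r1 [ 0.4964 -0.1189]
r2 [ 0.4379 -0.0644]
r3 [ 0.4328 -0.1121]
[319.  260.6] 3042 [ 0.4518 -0.1657  0.1176]
[ 0.45185502 -0.16537024  0.11760446] [ 0.00407739 -0.00133073]
```

View pics/c5.png

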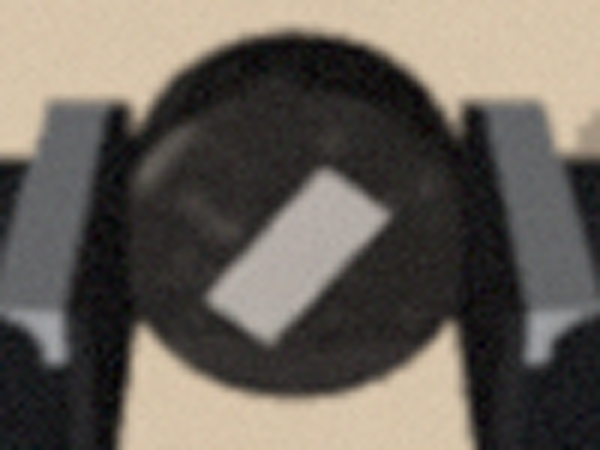

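Run:
```python
from h import *
s=np.load('pics/w5.npz'); M=np.array([[.099,.9951,0],[.9951,-.099,0]])
z0=s['p'][2]-.0065  # underside plane
for u,v,dz in [(319.7,264.2,.016),(319.3,260.3,.008),(319.7,264.2,.014)]:
    o=M@(onz('w5',u,v,z0+dz)-s['p']); print('off',o.round(4))
p=np.load('base.npy'); r3=b2w(p,.024,-.032); off=np.array([.0027,-.0011])
t=r3-M[:,:2].T@off; print(t); go(0,t,.06)
```

```text
off [ 0.0017 -0.001 ]
off [-0.0004 -0.0012]
off [ 0.0006 -0.001 ]
[ 0.43357977 -0.11488669]
rel [ 0.212 -0.099  0.193]
```

```bash
python3 -m jog '[{"dx":0.1,"dy":-0.05,"dz":0.0,"ax":0,"ay":0,"az":0,"grip":-0.6},{"dx":0.22,"dy":-0.099,"dz":0.1,"ax":0,"ay":0,"az":0,"grip":-0.6},{"dx":0.22,"dy":-0.099,"dz":0.28,"ax":0,"ay":0,"az":0,"grip":-0.6},{"dx":0.22,"dy":-0.099,"dz":0.28,"ax":0,"ay":0,"az":0,"grip":-0.6},{"dx":0.22,"dy":-0.099,"dz":0.28,"ax":0,"ay":0,"az":0,"grip":-0.6}]'
python3 - <<'E'
from h import *
st(); d=save('wrist','w6'); go(0,(.4334,-.1131),.0185)
cv2.imwrite('pics/c6.png',cv2.resize(d['img'][130:310,220:460,::-1],None,fx=3.3,fy=3.3,interpolation=cv2.INTER_CUBIC))
E
```

```text
clock: 5.6
position: [0.4323, -0.1125, 0.0372]
ee_rot: [-0.002, 0.742, 0.671, -0.001]
contact_force: [-0.2, -0.5, 0.2]
width: 0.0279
gripper_force: 39.7
5.6 [-0.4102, 0.2965, 2.0473, -0.0007, 0.8031, -0.3088] [0.4323, -0.1125, 0.0372] [[0.1008, 0.9949, 0.0011], [0.9949, -0.1008, -0.0052]] F [-0.2 -0.5  0.2] w 0.0279 39.67956304550171
rel [ 0.001 -0.003  0.081]
```

View pics/c6.png

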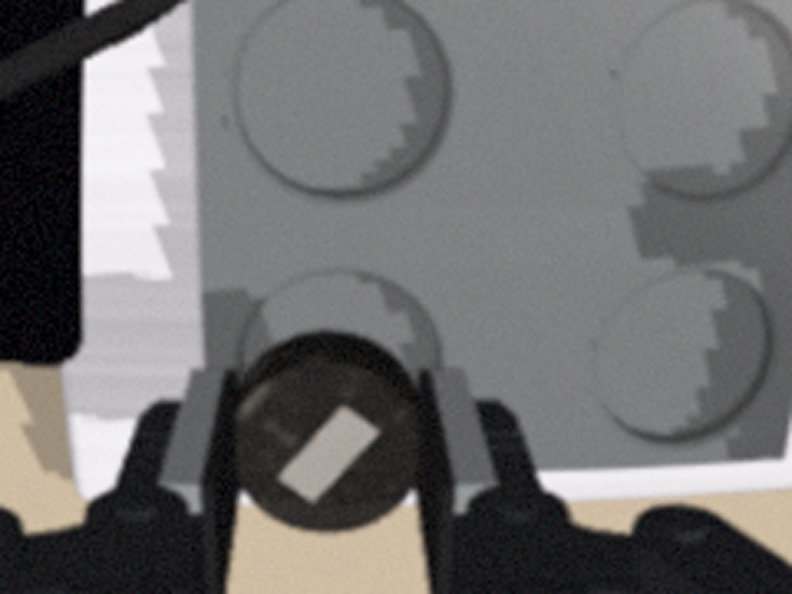

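Run:
```python
from h import *
P=lambda x,y:(220+x/3.3,130+y/3.3)
obs=[(*P(343,93),.016,(-.024,-.032)),(*P(684,354),.016,(.024,.032)),(*P(198,2),.016,(-.046,-.056+.0))]
p=fitbase('w6',obs[:2]); 
for q in [p,np.load('base.npy')]:print(b2w(q,.024,-.032))
s=np.load('pics/w6.npz'); M=np.array([[.1008,.9949,0],[.9949,-.1008,0]])
o=M@(onz('w6',*P(328,447),s['p'][2]-.0065+.016)-s['p']);print('off',o)
l,r=onz('w6',*P(243,345),.016),onz('w6',*P(440,345),.016); print('rim3',(l+r)/2)
print('target',[b2w(q,.024,-.032)-M[:,:2].T@o for q in [p,np.load('base.npy')]])
```

```text
base [ 0.467  -0.0909 -1.6693] [[-0.8, 0.7], [0.8, -0.7]]
[ 0.43282527 -0.11167749]
[ 0.43275246 -0.11209102]
off [ 0.00102134 -0.00109728]
rim3 [ 0.43384855 -0.10853239  0.016     ]
target [array([ 0.433814  , -0.11280423]), array([ 0.43374119, -0.11321775])]
```

```bash
python3 -m jog '[{"dx":0,"dy":0.004,"dz":0.03,"ax":0,"ay":0,"az":0,"grip":-0.6},{"dx":0,"dy":0.004,"dz":0.06,"ax":0,"ay":0,"az":0,"grip":-0.6},{"dx":0,"dy":0.004,"dz":0.072,"ax":0,"ay":0,"az":0,"grip":-0.6},{"dx":0,"dy":0.004,"dz":0.077,"ax":0,"ay":0,"az":0,"grip":-0.6},{"dx":0,"dy":0.004,"dz":0.077,"ax":0,"ay":0,"az":0,"grip":-0.6}]'
python3 -c "
from h import *
st();go(0,(.4338,-.1130),.0175)"
```

```text
clock: 6.07
position: [0.4351, -0.1127, 0.0198]
ee_rot: [0.0, 0.742, 0.671, 0.0]
contact_force: [-0.1, 0.7, -0.2]
width: 0.0276
gripper_force: 39.7
6.0667 [-0.4083, 0.3249, 2.0667, -0.0002, 0.7494, -0.3079] [0.4351, -0.1127, 0.0198] [[0.1001, 0.995, -0.0003], [0.995, -0.1001, 0.0004]] F [-0.1  0.7 -0.2] w 0.0276 39.719443917274475
rel [-0.002 -0.005  0.009]
```

```bash
python3 -m jog '[{"dx":-0.001,"dy":-0.004,"dz":0.008,"ax":0,"ay":0,"az":0,"grip":-0.6},{"dx":-0.001,"dy":-0.004,"dz":0.008,"ax":0,"ay":0,"az":0,"grip":-0.6},{"dx":-0.001,"dy":-0.004,"dz":0.008,"ax":0,"ay":0,"az":0,"grip":-0.6}]'
python3 -m jog '[{"dx":0,"dy":0,"dz":0,"ax":0,"ay":0,"az":0,"grip":0},{"dx":0,"dy":0,"dz":0,"ax":0,"ay":0,"az":0,"grip":0},{"dx":0,"dy":0,"dz":0,"ax":0,"ay":0,"az":0,"grip":0},{"dx":0,"dy":0,"dz":-0.15,"ax":0,"ay":0,"az":0,"grip":0},{"dx":0,"dy":0,"dz":-0.3,"ax":0,"ay":0,"az":0,"grip":0}]'
python3 -m jog '[{"dx":-0.2,"dy":0,"dz":-0.1,"ax":0,"ay":0,"az":0,"grip":0.1},{"dx":-0.36,"dy":0.05,"dz":-0.1,"ax":0,"ay":0,"az":0,"grip":0.1},{"dx":-0.48,"dy":0.05,"dz":-0.1,"ax":0,"ay":0,"az":0,"grip":0.1},{"dx":-0.48,"dy":0.05,"dz":-0.1,"ax":0,"ay":0,"az":0,"grip":0.1},{"dx":-0.48,"dy":0.05,"dz":-0.1,"ax":0,"ay":0,"az":0,"grip":0.1}]'
python3 - <<'E'
from h import *
st(); d=save('wrist','w7'); go(0,(.4377,-.2301),.006)
cv2.imwrite('pics/c7.png',d['img'][0:300,170:510,::-1])
E
```

```text
clock: 6.32
position: [0.4337, -0.1125, 0.0176]
ee_rot: [-0.0, 0.742, 0.671, -0.0]
contact_force: [-0.1, -1.1, -0.4]
width: 0.0278
gripper_force: 39.7
clock: 6.73
position: [0.4318, -0.1116, 0.0917]
ee_rot: [-0.003, 0.742, 0.671, -0.001]
contact_force: [0.5, 0.2, -0.2]
width: 0.0427
gripper_force: 0.0
clock: 7.15
position: [0.4344, -0.2353, 0.1178]
ee_rot: [0.001, 0.743, 0.67, 0.0]
contact_force: [-0.7, 1.1, -0.1]
width: 0.0469
gripper_force: 0.0
7.15 [-0.6372, 0.2498, 1.8499, -0.0002, 1.0408, -0.5334] [0.4344, -0.2353, 0.1178] [[0.1035, 0.9946, -0.0007], [0.9946, -0.1035, 0.0008]] F [-0.7  1.1 -0.1] w 0.0469 0.0
rel [0.014 0.015 0.445]
```

View pics/c7.png

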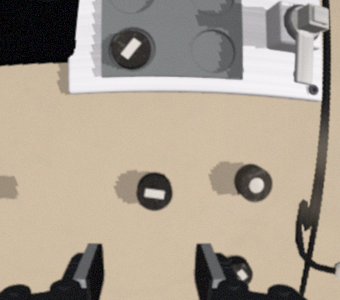

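The first mount sits in recess3. The next mount is at about image (324,190), another at (423,183). From here I use numeric detection.

Run:
```python
from h import *
b=blobs('w7',[(324,190),(423,183)],r=26); go(0,b[0][:2],.006)
```

```text
[323.8 190.9] 972 [ 0.4378 -0.2301  0.008 ]
[417.7 181.2] 649 [ 0.5197 -0.2295  0.008 ]
rel [0.014 0.015 0.445]
```

```bash
python3 -m jog '[{"dx":0.014,"dy":0.015,"dz":0.16,"ax":0,"ay":0,"az":0,"grip":0.1},{"dx":0.014,"dy":0.015,"dz":0.32,"ax":0,"ay":0,"az":0,"grip":0.1},{"dx":0.014,"dy":0.015,"dz":0.445,"ax":0,"ay":0,"az":0,"grip":0.1},{"dx":0.014,"dy":0.015,"dz":0.445,"ax":0,"ay":0,"az":0,"grip":0.1},{"dx":0.014,"dy":0.015,"dz":0.445,"ax":0,"ay":0,"az":0,"grip":0.1}]'
python3 -m jog '[{"dx":0,"dy":0,"dz":0,"ax":0,"ay":0,"az":0,"grip":-0.6},{"dx":0,"dy":0,"dz":0,"ax":0,"ay":0,"az":0,"grip":-0.6},{"dx":0,"dy":0,"dz":0,"ax":0,"ay":0,"az":0,"grip":-0.6},{"dx":0,"dy":0,"dz":0,"ax":0,"ay":0,"az":0,"grip":-0.6},{"dx":0,"dy":0,"dz":0,"ax":0,"ay":0,"az":0,"grip":-0.6}]'
python3 -m jog '[{"dx":0,"dy":0,"dz":-0.15,"ax":0,"ay":0,"az":0,"grip":-0.6},{"dx":0.1,"dy":0,"dz":-0.3,"ax":0,"ay":0,"az":0,"grip":-0.6},{"dx":0.25,"dy":0,"dz":-0.3,"ax":0,"ay":0,"az":0,"grip":-0.6},{"dx":0.35,"dy":0,"dz":-0.3,"ax":0,"ay":0,"az":0,"grip":-0.6},{"dx":0.35,"dy":0,"dz":-0.3,"ax":0,"ay":0,"az":0,"grip":-0.6}]'
python3 - <<'E'
from h import *
st(); save('wrist','w8'); go(0,(.4388,-.0648),.04)
blobs('w8',[(319,261)],z=manip.get_state()['position'][2]+.002,thr=75,r=33)
E
```

```text
clock: 7.62
position: [0.4369, -0.2277, 0.0052]
ee_rot: [-0.003, 0.741, 0.671, -0.001]
contact_force: [-0.4, -0.6, 1.5]
width: 0.0468
gripper_force: 0.0
clock: 8.03
position: [0.4398, -0.2307, 0.0083]
ee_rot: [0.002, 0.742, 0.671, 0.001]
contact_force: [0.5, 1.6, 7.7]
width: 0.0274
gripper_force: 40.1
clock: 8.45
position: [0.4467, -0.1392, 0.0828]
ee_rot: [-0.0, 0.741, 0.672, 0.001]
contact_force: [0.1, 0.3, -0.6]
width: 0.0274
gripper_force: 39.6
8.45 [-0.4524, 0.2559, 1.9506, 0.0023, 0.9344, -0.3563] [0.4467, -0.1392, 0.0828] [[0.0973, 0.9953, 0.0015], [0.9953, -0.0973, 0.0012]] F [ 0.1  0.3 -0.6] w 0.0274 39.56434428691864
rel [ 0.301 -0.062  0.17 ]
[319.  258.9] 3096 [ 0.4454 -0.1386  0.0845]
```

```bash
python3 -m jog '[{"dx":0.15,"dy":-0.03,"dz":0,"ax":0,"ay":0,"az":0,"grip":-0.6},{"dx":0.301,"dy":-0.062,"dz":0,"ax":0,"ay":0,"az":0,"grip":-0.6},{"dx":0.301,"dy":-0.062,"dz":0.1,"ax":0,"ay":0,"az":0,"grip":-0.6},{"dx":0.301,"dy":-0.062,"dz":0.17,"ax":0,"ay":0,"az":0,"grip":-0.6},{"dx":0.301,"dy":-0.062,"dz":0.17,"ax":0,"ay":0,"az":0,"grip":-0.6}]'
python3 -m jog '[{"dx":0,"dy":0,"dz":0,"ax":0,"ay":0,"az":0,"grip":-0.6},{"dx":0,"dy":0,"dz":0,"ax":0,"ay":0,"az":0,"grip":-0.6}]'
python3 - <<'E'
from h import *
st(); go(0,(.4388,-.0648),.0185)
E
```

```text
clock: 8.92
position: [0.4371, -0.0661, 0.0368]
ee_rot: [-0.002, 0.741, 0.671, -0.002]
contact_force: [-0.6, 0.6, -0.2]
width: 0.0276
gripper_force: 39.6
clock: 9.08
position: [0.4401, -0.0676, 0.0395]
ee_rot: [0.001, 0.742, 0.671, 0.0]
contact_force: [-0.4, -0.3, 0.1]
width: 0.0277
gripper_force: 39.6
9.0833 [-0.3087, 0.2883, 2.0525, -0.0005, 0.7993, -0.2073] [0.4401, -0.0676, 0.0395] [[0.1008, 0.9949, -0.0006], [0.9949, -0.1008, 0.0013]] F [-0.4 -0.3  0.1] w 0.0277 39.58599507808685
rel [ 0.011 -0.006  0.084]
```

```bash
python3 -m jog '[{"dx":0.009,"dy":-0.004,"dz":0.03,"ax":0,"ay":0,"az":0,"grip":-0.6},{"dx":0.009,"dy":-0.004,"dz":0.06,"ax":0,"ay":0,"az":0,"grip":-0.6},{"dx":0.009,"dy":-0.004,"dz":0.075,"ax":0,"ay":0,"az":0,"grip":-0.6},{"dx":0.009,"dy":-0.004,"dz":0.08,"ax":0,"ay":0,"az":0,"grip":-0.6},{"dx":0.009,"dy":-0.004,"dz":0.08,"ax":0,"ay":0,"az":0,"grip":-0.6}]'
python3 -m jog '[{"dx":0,"dy":0,"dz":0.004,"ax":0,"ay":0,"az":0,"grip":-0.6},{"dx":0,"dy":0,"dz":0.004,"ax":0,"ay":0,"az":0,"grip":-0.6}]'
python3 - <<'E'
from h import *
st(); go(0,(.4388,-.0648),.0185)
E
```

```text
clock: 9.5
position: [0.4382, -0.0644, 0.0192]
ee_rot: [-0.0, 0.742, 0.671, -0.0]
contact_force: [-2.3, -0.1, 9.0]
width: 0.0274
gripper_force: 40.4
clock: 9.67
position: [0.4382, -0.0644, 0.0192]
ee_rot: [0.0, 0.742, 0.671, -0.0]
contact_force: [-4.8, 0.7, 17.0]
width: 0.0277
gripper_force: 41.3
9.6667 [-0.3029, 0.3187, 2.0805, -0.0007, 0.7425, -0.2025] [0.4382, -0.0644, 0.0192] [[0.0998, 0.995, -0.0004], [0.995, -0.0998, -0.0002]] F [-4.8  0.7 17. ] w 0.0277 41.28052532672882
rel [-0.001  0.003  0.003]
```

```bash
python3 -m jog '[{"dx":0,"dy":0,"dz":0,"ax":0,"ay":0,"az":0,"grip":0},{"dx":0,"dy":0,"dz":0,"ax":0,"ay":0,"az":0,"grip":0},{"dx":0,"dy":0,"dz":0,"ax":0,"ay":0,"az":0,"grip":0},{"dx":0,"dy":0,"dz":-0.15,"ax":0,"ay":0,"az":0,"grip":0},{"dx":0,"dy":0,"dz":-0.3,"ax":0,"ay":0,"az":0,"grip":0}]'
python3 -m jog '[{"dx":-0.16,"dy":0.1,"dz":-0.1,"ax":0,"ay":0,"az":0,"grip":0.1},{"dx":-0.32,"dy":0.2,"dz":-0.1,"ax":0,"ay":0,"az":0,"grip":0.1},{"dx":-0.48,"dy":0.3,"dz":-0.1,"ax":0,"ay":0,"az":0,"grip":0.1},{"dx":-0.644,"dy":0.39,"dz":-0.1,"ax":0,"ay":0,"az":0,"grip":0.1},{"dx":-0.644,"dy":0.39,"dz":-0.1,"ax":0,"ay":0,"az":0,"grip":0.1}]'
python3 -m jog '[{"dx":0,"dy":0,"dz":0,"ax":0,"ay":0,"az":0,"grip":0.1},{"dx":0,"dy":0,"dz":0,"ax":0,"ay":0,"az":0,"grip":0.1}]'
python3 - <<'E'
from h import *
st(); save('wrist','w9')
d=np.load('pics/w9.npz'); W=R.from_quat(np.roll(d['q'],-1)).as_matrix(); K=d['mtx']
def pix(P):
    t=d['T_tool_cam']; c=t[:3,:3].T@(W.T@(np.array(P)-d['p'])-t[:3,3]); a=np.arctan2(np.hypot(*c[:2]),c[2]); n=np.hypot(*c[:2]); return (int(K[0,2]+K[0,0]*a*c[0]/n),int(K[1,2]+K[0,0]*a*c[1]/n))
print([pix(P) for P in [(.5246,-.2308,.008),(.4328,-.112,.02),(.438,-.0644,.02)]])
b=blobs('w9',[pix((.5246,-.2308,.008))],r=34); go(0,b[0][:2],.007)
for P in [(.4328,-.112,.019),(.438,-.0644,.019)]: blobs('w9',[pix(P)],z=.019,r=24,thr=60)
E
```

```text
clock: 10.08
position: [0.4363, -0.0636, 0.0916]
ee_rot: [-0.003, 0.742, 0.671, -0.002]
contact_force: [1.3, -0.3, -0.8]
width: 0.043
gripper_force: 0.0
clock: 10.5
position: [0.5214, -0.2382, 0.118]
ee_rot: [0.002, 0.742, 0.67, 0.0]
contact_force: [0.0, -0.6, 0.6]
width: 0.047
gripper_force: 0.0
clock: 10.67
position: [0.5194, -0.2353, 0.1169]
ee_rot: [-0.001, 0.742, 0.67, -0.0]
contact_force: [0.4, -0.6, -0.4]
width: 0.0468
gripper_force: 0.0
10.6667 [-0.5475, 0.3556, 1.6885, 0.0001, 1.0989, -0.4453] [0.5194, -0.2353, 0.1169] [[0.102, 0.9948, 0.0007], [0.9948, -0.102, -0.0012]] F [ 0.4 -0.6 -0.4] w 0.0468 0.0
[(326, 191), (196, 65), (198, 9)]
[325.2 192.4] 996 [ 0.5236 -0.2311  0.008 ]
rel [0.012 0.02  0.44 ]
[197.1  67.6] 1054 [ 0.4325 -0.114   0.019 ]
[197.1  12.8] 906 [ 0.4363 -0.0668  0.019 ]
```

```bash
python3 -m jog '[{"dx":0.012,"dy":0.02,"dz":0.16,"ax":0,"ay":0,"az":0,"grip":0.1},{"dx":0.012,"dy":0.02,"dz":0.32,"ax":0,"ay":0,"az":0,"grip":0.1},{"dx":0.012,"dy":0.02,"dz":0.437,"ax":0,"ay":0,"az":0,"grip":0.1},{"dx":0.012,"dy":0.02,"dz":0.437,"ax":0,"ay":0,"az":0,"grip":0.1},{"dx":0.012,"dy":0.02,"dz":0.437,"ax":0,"ay":0,"az":0,"grip":0.1}]'
python3 -m jog '[{"dx":0,"dy":0,"dz":0,"ax":0,"ay":0,"az":0,"grip":-0.6},{"dx":0,"dy":0,"dz":0,"ax":0,"ay":0,"az":0,"grip":-0.6},{"dx":0,"dy":0,"dz":0,"ax":0,"ay":0,"az":0,"grip":-0.6},{"dx":0,"dy":0,"dz":0,"ax":0,"ay":0,"az":0,"grip":-0.6},{"dx":0,"dy":0,"dz":0,"ax":0,"ay":0,"az":0,"grip":-0.6}]'
python3 -m jog '[{"dx":0,"dy":0,"dz":-0.15,"ax":0,"ay":0,"az":0,"grip":-0.6},{"dx":0.1,"dy":-0.05,"dz":-0.3,"ax":0,"ay":0,"az":0,"grip":-0.6},{"dx":0.25,"dy":-0.1,"dz":-0.3,"ax":0,"ay":0,"az":0,"grip":-0.6},{"dx":0.435,"dy":-0.15,"dz":-0.3,"ax":0,"ay":0,"az":0,"grip":-0.6},{"dx":0.435,"dy":-0.15,"dz":-0.3,"ax":0,"ay":0,"az":0,"grip":-0.6}]'
python3 -m jog '[{"dx":0,"dy":0,"dz":0.1,"ax":0,"ay":0,"az":0,"grip":-0.6},{"dx":0,"dy":0,"dz":0.16,"ax":0,"ay":0,"az":0,"grip":-0.6},{"dx":0,"dy":0,"dz":0.16,"ax":0,"ay":0,"az":0,"grip":-0.6},{"dx":0,"dy":0,"dz":0.16,"ax":0,"ay":0,"az":0,"grip":-0.6}]'
python3 - <<'E'
from h import *
st(); go(0,(.4973,-.1193),.0185); save('wrist','w10')
blobs('w10',[(319,261)],z=manip.get_state()['position'][2]+.002,thr=75,r=33)
E
```

```text
clock: 11.13
position: [0.5228, -0.2295, 0.0075]
ee_rot: [-0.002, 0.741, 0.671, -0.001]
contact_force: [-0.7, -0.2, 0.4]
width: 0.0469
gripper_force: 0.0
clock: 11.55
position: [0.5261, -0.2322, 0.0109]
ee_rot: [0.002, 0.742, 0.671, 0.001]
contact_force: [1.1, 0.9, 8.0]
width: 0.0277
gripper_force: 40.0
clock: 11.97
position: [0.4955, -0.1146, 0.085]
ee_rot: [-0.002, 0.741, 0.672, 0.001]
contact_force: [-2.3, -0.9, -0.6]
width: 0.0278
gripper_force: 39.5
clock: 12.3
position: [0.4978, -0.1197, 0.0436]
ee_rot: [-0.0, 0.742, 0.671, -0.0]
contact_force: [-0.2, 0.6, -0.2]
width: 0.0278
gripper_force: 39.6
12.3 [-0.3717, 0.364, 1.9058, -0.0003, 0.8728, -0.2717] [0.4978, -0.1197, 0.0436] [[0.0997, 0.995, 0.0001], [0.995, -0.0997, -0.001]] F [-0.2  0.6 -0.2] w 0.0278 39.55545365810394
rel [ 0.001 -0.002  0.1  ]
[319.  258.4] 3066 [ 0.4966 -0.1182  0.0462]
```

```bash
python3 -m jog '[{"dx":0.001,"dy":-0.002,"dz":0.04,"ax":0,"ay":0,"az":0,"grip":-0.6},{"dx":0.001,"dy":-0.002,"dz":0.07,"ax":0,"ay":0,"az":0,"grip":-0.6},{"dx":0.001,"dy":-0.002,"dz":0.086,"ax":0,"ay":0,"az":0,"grip":-0.6},{"dx":0.001,"dy":-0.002,"dz":0.09,"ax":0,"ay":0,"az":0,"grip":-0.6},{"dx":0.001,"dy":-0.002,"dz":0.09,"ax":0,"ay":0,"az":0,"grip":-0.6}]'
python3 -m jog '[{"dx":0,"dy":0,"dz":0.004,"ax":0,"ay":0,"az":0,"grip":-0.6},{"dx":0,"dy":0,"dz":0.004,"ax":0,"ay":0,"az":0,"grip":-0.6}]'
python3 - <<'E'
from h import *
st(); go(0,(.4973,-.1193),.0185)
E
```

```text
clock: 12.77
position: [0.4979, -0.1198, 0.022]
ee_rot: [0.0, 0.742, 0.671, 0.0]
contact_force: [-1.4, -0.6, 3.8]
width: 0.0277
gripper_force: 40.0
clock: 12.93
position: [0.498, -0.1198, 0.0219]
ee_rot: [0.001, 0.742, 0.671, 0.0]
contact_force: [-3.5, 1.4, 11.9]
width: 0.0273
gripper_force: 40.7
12.9333 [-0.3718, 0.3932, 1.9309, -0.0005, 0.8166, -0.2713] [0.498, -0.1198, 0.0219] [[0.1, 0.995, -0.0006], [0.995, -0.1, 0.0008]] F [-3.5  1.4 11.9] w 0.0273 40.68845808506012
rel [ 0.002 -0.003  0.013]
```

```bash
python3 -m jog '[{"dx":0,"dy":0,"dz":0,"ax":0,"ay":0,"az":0,"grip":0},{"dx":0,"dy":0,"dz":0,"ax":0,"ay":0,"az":0,"grip":0},{"dx":0,"dy":0,"dz":0,"ax":0,"ay":0,"az":0,"grip":0},{"dx":0,"dy":0,"dz":-0.15,"ax":0,"ay":0,"az":0,"grip":0},{"dx":0,"dy":0,"dz":-0.3,"ax":0,"ay":0,"az":0,"grip":0}]'
python3 -m jog '[{"dx":-0.16,"dy":0.02,"dz":-0.1,"ax":0,"ay":0,"az":0,"grip":0.1},{"dx":-0.32,"dy":0.04,"dz":-0.1,"ax":0,"ay":0,"az":0,"grip":0.1},{"dx":-0.48,"dy":0.06,"dz":-0.1,"ax":0,"ay":0,"az":0,"grip":0.1},{"dx":-0.64,"dy":0.08,"dz":-0.1,"ax":0,"ay":0,"az":0,"grip":0.1},{"dx":-0.79,"dy":0.1,"dz":-0.1,"ax":0,"ay":0,"az":0,"grip":0.1}]'
python3 -m jog '[{"dx":0,"dy":0,"dz":0,"ax":0,"ay":0,"az":0,"grip":0.1},{"dx":0,"dy":0,"dz":0,"ax":0,"ay":0,"az":0,"grip":0.1}]'
cat >> h.py <<'E'
def pix(f,P):
    d=np.load(f'pics/{f}.npz'); W=R.from_quat(np.roll(d['q'],-1)).as_matrix(); K=d['mtx']
    t=d['T_tool_cam']; c=t[:3,:3].T@(W.T@(np.array(P)-d['p'])-t[:3,3]); a=np.arctan2(np.hypot(*c[:2]),c[2]); n=np.hypot(*c[:2]); return (int(K[0,2]+K[0,0]*a*c[0]/n),int(K[1,2]+K[0,0]*a*c[1]/n))
E
python3 - <<'E'
from h import *
st(); save('wrist','w11')
b=blobs('w11',[pix('w11',(.508,-.319,.008))],r=34,thr=80); go(0,b[0][:2],.008)
E
```

```text
clock: 13.35
position: [0.4957, -0.1187, 0.0938]
ee_rot: [-0.003, 0.742, 0.671, -0.002]
contact_force: [1.1, 0.3, -0.3]
width: 0.0428
gripper_force: 0.0
clock: 13.77
position: [0.5027, -0.3207, 0.1204]
ee_rot: [0.0, 0.742, 0.671, -0.0]
contact_force: [0.8, -0.5, 0.7]
width: 0.0473
gripper_force: 0.0
clock: 13.93
position: [0.5026, -0.3206, 0.1195]
ee_rot: [-0.0, 0.743, 0.67, -0.0]
contact_force: [0.0, 0.2, 0.4]
width: 0.0468
gripper_force: 0.0
13.9333 [-0.6845, 0.3878, 1.6279, -0.0, 1.1262, -0.5809] [0.5026, -0.3206, 0.1195] [[0.1033, 0.9946, 0.0002], [0.9946, -0.1033, -0.0003]] F [0.  0.2 0.4] w 0.0468 0.0
[326.5 194.3] 980 [ 0.5078 -0.319   0.008 ]
rel [0.001 0.023 0.446]
```

```bash
python3 -m jog '[{"dx":0.002,"dy":0.022,"dz":0.16,"ax":0,"ay":0,"az":0,"grip":0.1},{"dx":0.002,"dy":0.022,"dz":0.32,"ax":0,"ay":0,"az":0,"grip":0.1},{"dx":0.002,"dy":0.022,"dz":0.443,"ax":0,"ay":0,"az":0,"grip":0.1},{"dx":0.002,"dy":0.022,"dz":0.443,"ax":0,"ay":0,"az":0,"grip":0.1},{"dx":0.002,"dy":0.022,"dz":0.443,"ax":0,"ay":0,"az":0,"grip":0.1}]'
python3 -m jog '[{"dx":0,"dy":0,"dz":0,"ax":0,"ay":0,"az":0,"grip":-0.6},{"dx":0,"dy":0,"dz":0,"ax":0,"ay":0,"az":0,"grip":-0.6},{"dx":0,"dy":0,"dz":0,"ax":0,"ay":0,"az":0,"grip":-0.6},{"dx":0,"dy":0,"dz":0,"ax":0,"ay":0,"az":0,"grip":-0.6},{"dx":0,"dy":0,"dz":0,"ax":0,"ay":0,"az":0,"grip":-0.6}]'
python3 -m jog '[{"dx":0,"dy":0,"dz":-0.15,"ax":0,"ay":0,"az":0,"grip":-0.6},{"dx":0.1,"dy":0,"dz":-0.3,"ax":0,"ay":0,"az":0,"grip":-0.6},{"dx":0.25,"dy":-0.03,"dz":-0.3,"ax":0,"ay":0,"az":0,"grip":-0.6},{"dx":0.4,"dy":-0.06,"dz":-0.3,"ax":0,"ay":0,"az":0,"grip":-0.6},{"dx":0.55,"dy":-0.09,"dz":-0.3,"ax":0,"ay":0,"az":0,"grip":-0.6}]'
python3 -m jog '[{"dx":0.15,"dy":-0.02,"dz":0,"ax":0,"ay":0,"az":0,"grip":-0.6},{"dx":0.3,"dy":-0.03,"dz":0,"ax":0,"ay":0,"az":0,"grip":-0.6},{"dx":0.43,"dy":-0.03,"dz":0,"ax":0,"ay":0,"az":0,"grip":-0.6},{"dx":0.43,"dy":-0.03,"dz":0.08,"ax":0,"ay":0,"az":0,"grip":-0.6},{"dx":0.43,"dy":-0.03,"dz":0.16,"ax":0,"ay":0,"az":0,"grip":-0.6}]'
python3 -m jog '[{"dx":0,"dy":0,"dz":0,"ax":0,"ay":0,"az":0,"grip":-0.6},{"dx":0,"dy":0,"dz":0,"ax":0,"ay":0,"az":0,"grip":-0.6}]'
python3 - <<'E'
from h import *
st(); go(0,(.5024,-.0716),.02); save('wrist','w12')
blobs('w12',[(319,261)],z=manip.get_state()['position'][2]+.002,thr=75,r=33)
E
```

```text
clock: 14.4
position: [0.5073, -0.316, 0.0081]
ee_rot: [-0.002, 0.741, 0.671, -0.0]
contact_force: [0.4, 0.1, 0.2]
width: 0.047
gripper_force: 0.0
clock: 14.82
position: [0.5099, -0.3192, 0.0118]
ee_rot: [0.002, 0.742, 0.671, 0.001]
contact_force: [0.3, 1.6, 7.2]
width: 0.0274
gripper_force: 40.0
clock: 15.23
position: [0.5002, -0.1787, 0.0862]
ee_rot: [0.002, 0.742, 0.67, 0.001]
contact_force: [-0.5, 0.8, -0.6]
width: 0.0274
gripper_force: 39.5
clock: 15.65
position: [0.5046, -0.07, 0.046]
ee_rot: [0.002, 0.74, 0.672, 0.002]
contact_force: [0.9, -0.5, -0.8]
width: 0.0274
gripper_force: 39.5
clock: 15.82
position: [0.5024, -0.0714, 0.0443]
ee_rot: [-0.001, 0.741, 0.671, -0.0]
contact_force: [0.4, -0.5, -0.2]
width: 0.0278
gripper_force: 39.5
15.8167 [-0.2783, 0.3576, 1.9143, -0.0003, 0.871, -0.1784] [0.5024, -0.0714, 0.0443] [[0.0995, 0.995, 0.0], [0.995, -0.0995, -0.0014]] F [ 0.4 -0.5 -0.2] w 0.0278 39.50846493244171
rel [-0.001  0.     0.097]
[319.  260.9] 3355 [ 0.5011 -0.0714  0.047 ]
```

```bash
python3 -m jog '[{"dx":0,"dy":0,"dz":0.04,"ax":0,"ay":0,"az":0,"grip":-0.6},{"dx":0,"dy":0,"dz":0.07,"ax":0,"ay":0,"az":0,"grip":-0.6},{"dx":0,"dy":0,"dz":0.084,"ax":0,"ay":0,"az":0,"grip":-0.6},{"dx":0,"dy":0,"dz":0.089,"ax":0,"ay":0,"az":0,"grip":-0.6},{"dx":0,"dy":0,"dz":0.089,"ax":0,"ay":0,"az":0,"grip":-0.6}]'
python3 -m jog '[{"dx":0,"dy":0,"dz":0.004,"ax":0,"ay":0,"az":0,"grip":-0.6},{"dx":0,"dy":0,"dz":0.004,"ax":0,"ay":0,"az":0,"grip":-0.6}]'
```

```text
clock: 16.28
position: [0.5027, -0.072, 0.0228]
ee_rot: [-0.0, 0.742, 0.671, -0.0]
contact_force: [-2.7, 0.3, 7.3]
width: 0.0275
gripper_force: 40.4
clock: 16.45
position: [0.5027, -0.072, 0.0227]
ee_rot: [0.0, 0.742, 0.671, -0.0]
contact_force: [-3.9, 0.4, 15.4]
width: 0.0272
gripper_force: 41.1
```

```bash
python3 -m jog '[{"dx":0,"dy":0,"dz":0,"ax":0,"ay":0,"az":0,"grip":0},{"dx":0,"dy":0,"dz":0,"ax":0,"ay":0,"az":0,"grip":0},{"dx":0,"dy":0,"dz":0,"ax":0,"ay":0,"az":0,"grip":0},{"dx":0,"dy":0,"dz":-0.15,"ax":0,"ay":0,"az":0,"grip":0},{"dx":0,"dy":0,"dz":-0.3,"ax":0,"ay":0,"az":0,"grip":0}]'
python3 -m jog '[{"dx":-0.1,"dy":-0.04,"dz":-0.15,"ax":0,"ay":0,"az":0,"grip":-0.3},{"dx":-0.25,"dy":-0.08,"dz":-0.2,"ax":0,"ay":0,"az":0,"grip":-0.3},{"dx":-0.4,"dy":-0.12,"dz":-0.2,"ax":0,"ay":0,"az":0,"grip":-0.3},{"dx":-0.4,"dy":-0.12,"dz":-0.2,"ax":0,"ay":0,"az":0,"grip":-0.3},{"dx":-0.4,"dy":-0.12,"dz":-0.2,"ax":0,"ay":0,"az":0,"grip":-0.3}]'
python3 - <<'E'
from h import *
st(); save('wrist','w13')
E
python3 -m jog '[{"dx":-0.16,"dy":-0.02,"dz":0,"ax":0,"ay":0,"az":0,"grip":-0.3},{"dx":-0.32,"dy":-0.04,"dz":0,"ax":0,"ay":0,"az":0,"grip":-0.3},{"dx":-0.48,"dy":-0.06,"dz":0,"ax":0,"ay":0,"az":0,"grip":-0.3},{"dx":-0.64,"dy":-0.06,"dz":0,"ax":0,"ay":0,"az":0,"grip":-0.3},{"dx":-0.8,"dy":-0.06,"dz":0,"ax":0,"ay":0,"az":0,"grip":-0.3}]'
python3 -m jog '[{"dx":-0.16,"dy":0,"dz":0,"ax":0,"ay":0,"az":0,"grip":-0.3},{"dx":-0.32,"dy":0.02,"dz":0,"ax":0,"ay":0,"az":0,"grip":-0.3},{"dx":-0.35,"dy":0.02,"dz":0,"ax":0,"ay":0,"az":0,"grip":-0.3},{"dx":-0.35,"dy":0.02,"dz":0,"ax":0,"ay":0,"az":0,"grip":-0.3}]'
python3 - <<'E'
from h import *
st(); save('wrist','w14')
a=cv2.imread('pics/w13.png'); b=cv2.imread('pics/w14.png')
cv2.imwrite('pics/c8.png',np.hstack([a[0:300,120:520],b[0:300,120:520]]))
for r in [(-.024,.032),(.024,.032),(-.024,-.032),(.024,-.032)]:
    w=b2w(np.load('base.npy'),*r); blobs('w13',[pix('w13',(*w,.019))],z=.019,r=24,thr=60); print('  rec',w.round(4))
E
```

```text
clock: 16.87
position: [0.5008, -0.0712, 0.0945]
ee_rot: [-0.003, 0.742, 0.671, -0.002]
contact_force: [1.4, -0.1, -0.2]
width: 0.0425
gripper_force: 0.0
clock: 17.28
position: [0.4626, -0.1699, 0.1461]
ee_rot: [0.0, 0.743, 0.669, 0.0]
contact_force: [0.6, 0.4, 0.1]
width: 0.0299
gripper_force: 0.0
17.2833 [-0.4934, 0.2194, 1.8105, 0.0001, 1.1114, -0.389] [0.4626, -0.1699, 0.1461] [[0.1043, 0.9945, -0.0001], [0.9945, -0.1043, 0.0003]] F [0.6 0.4 0.1] w 0.0299 0.0
clock: 17.75
position: [0.4286, -0.3653, 0.1452]
ee_rot: [-0.001, 0.741, 0.672, 0.0]
contact_force: [0.9, 0.9, -0.3]
width: 0.03
gripper_force: 0.0
clock: 18.08
position: [0.4253, -0.4547, 0.1445]
ee_rot: [-0.001, 0.742, 0.67, 0.0]
contact_force: [-0.2, 0.5, -0.6]
width: 0.0297
gripper_force: 0.0
18.0833 [-0.9306, 0.4037, 1.5326, 0.0001, 1.2064, -0.8295] [0.4253, -0.4547, 0.1445] [[0.101, 0.9949, 0.0009], [0.9949, -0.101, -0.0006]] F [-0.2  0.5 -0.6] w 0.0297 0.0
[342.6  87.1] 70 [ 0.4909 -0.0793  0.019 ]
  rec [ 0.5015 -0.0712]
[341.9 126.7] 134 [ 0.487  -0.1136  0.019 ]
  rec [ 0.4964 -0.1189]
[277.1  76.9] 906 [ 0.4362 -0.0641  0.019 ]
  rec [ 0.4379 -0.0644]
[283.4 139.9] 323 [ 0.4352 -0.1197  0.019 ]
  rec [ 0.4328 -0.1121]
```

View pics/c8.png

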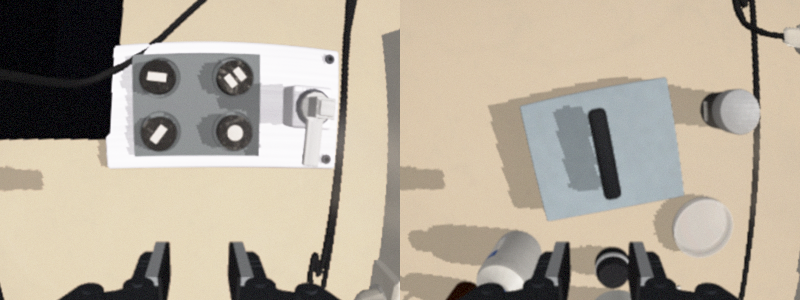

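All four mounts sit in their recesses (left). The cover on the right has its handle from px (319,108) to (330,197). I fit the cover's pose next.

```bash
cat >> h.py <<'E'
def fitcov(f,corners,hand,z0=0.):
    # corners px of top face at base x,y ; order: (-x,-y),(-x,+y),(+x,+y),(+x,-y); hand ends (-x),(+x)
    C=[onz(f,u,v,z0+.032)[:2] for u,v in corners]; H=[onz(f,u,v,z0+.057)[:2] for u,v in hand]
    print('C',np.round(C,4).tolist(),'H',np.round(H,4).tolist())
    C=np.array(C);c=C.mean(0); ex=C[2]+C[3]-C[0]-C[1]; ey=C[1]+C[2]-C[0]-C[3]
    print('centre',c.round(4),'size',np.linalg.norm(ex)/2,np.linalg.norm(ey)/2,'yaw x',np.degrees(np.arctan2(ex[1],ex[0])),'yaw y',np.degrees(np.arctan2(ey[1],ey[0])),'hand',np.mean(H,0),np.linalg.norm(H[1]-H[0]),np.degrees(np.arctan2(*(H[1]-H[0])[::-1])))
E
python3 - <<'E'
from h import *
g=cv2.imread('pics/w14.png'); hsv=cv2.cvtColor(g,cv2.COLOR_BGR2HSV); gr=cv2.cvtColor(g,cv2.COLOR_BGR2GRAY)
m=((hsv[:,:,0]>90)&(hsv[:,:,0]<125)&(hsv[:,:,1]>25)&(hsv[:,:,2]>60)).astype(np.uint8); m[240:]=0
cs,_=cv2.findContours(m,cv2.RETR_EXTERNAL,cv2.CHAIN_APPROX_NONE);c=max(cs,key=cv2.contourArea)
ap=cv2.approxPolyDP(cv2.convexHull(c),6,True)[:,0];print(cv2.contourArea(c),ap.tolist())
h=np.zeros_like(gr);h[95:210,300:345]=1; hm=((gr<45)&(h>0)).astype(np.uint8)
cs,_=cv2.findContours(hm,cv2.RETR_EXTERNAL,cv2.CHAIN_APPROX_NONE);hc=max(cs,key=cv2.contourArea); r=cv2.minAreaRect(hc); print(r,cv2.boxPoints(r).round().tolist())
fitcov('w14',[(242,106),(387,77),(404,193),(266,221)],[(318.5,108),(331,198)])
E
```

```text
3.5 [[284, 120], [279, 124]]
((324.2767028808594, 153.44371032714844), (88.8420639038086, 15.84507942199707), 78.50343322753906) [[308.0, 111.0], [323.0, 108.0], [341.0, 195.0], [325.0, 199.0]]
C [[0.3684, -0.3704], [0.4894, -0.3586], [0.4983, -0.4587], [0.3747, -0.4724]] H [[0.431, -0.38], [0.4337, -0.4493]]
centre [ 0.4327 -0.415 ] size 0.10133498751905985 0.12297966067015954 yaw x -85.68256971520147 yaw y 5.9646840042204206 hand [ 0.43238152 -0.4146488 ] 0.06939680219823811 -87.74216522962095
```

```bash
python3 -c "
from h import *
go(0,(.4335,-.4150),.08)"
python3 -m jog '[{"dx":0.08,"dy":0.01,"dz":0.08,"ax":0,"ay":0,"az":-0.06,"grip":-0.3},{"dx":0.164,"dy":0.017,"dz":0.16,"ax":0,"ay":0,"az":-0.115,"grip":-0.3},{"dx":0.164,"dy":0.017,"dz":0.258,"ax":0,"ay":0,"az":-0.115,"grip":-0.3},{"dx":0.164,"dy":0.017,"dz":0.258,"ax":0,"ay":0,"az":-0.115,"grip":-0.3},{"dx":0.164,"dy":0.017,"dz":0.258,"ax":0,"ay":0,"az":-0.115,"grip":-0.3}]'
python3 - <<'E'
from h import *
st(); go(0,(.4335,-.4150),.038); save('wrist','w15')
g=cv2.cvtColor(cv2.imread('pics/w15.png'),cv2.COLOR_BGR2GRAY)
for v in range(150,290,15): 
    row=g[v,285:355]; i=np.where(row<45)[0]; print(v,(285+i.min(),285+i.max(),len(i)) if len(i) else None)
E
```

```text
rel [0.151 0.019 0.258]
clock: 18.55
position: [0.4328, -0.4097, 0.0807]
ee_rot: [-0.002, 0.677, 0.736, 0.0]
contact_force: [0.4, -0.1, 0.2]
width: 0.03
gripper_force: 0.0
18.55 [-0.8749, 0.4265, 1.6741, 0.0003, 1.0451, -0.958] [0.4328, -0.4097, 0.0807] [[-0.0829, 0.9965, 0.0035], [0.9966, 0.0829, -0.0022]] F [ 0.4 -0.1  0.2] w 0.03 0.0
rel [-0.022  0.002  0.171]
150 None
165 None
180 None
195 (np.int64(309), np.int64(329), 21)
210 (np.int64(309), np.int64(329), 21)
225 (np.int64(309), np.int64(329), 21)
240 (np.int64(310), np.int64(329), 19)
255 (np.int64(285), np.int64(354), 29)
270 (np.int64(285), np.int64(354), 31)
285 (np.int64(285), np.int64(354), 27)
```

```bash
python3 - <<'E'
from h import *
g=cv2.cvtColor(cv2.imread('pics/w15.png'),cv2.COLOR_BGR2GRAY)
print(g[178:200,319].tolist())
d=np.load('pics/w15.npz')
for v in (184,187,190,193): 
  w=onz('w15',319,v,.057); print(v,w, (w-d['p'])@[-.0829,.9965,0])
E
python3 -m jog '[{"dx":-0.018,"dy":0.002,"dz":0.1,"ax":0,"ay":0,"az":0,"grip":-0.3},{"dx":-0.018,"dy":0.002,"dz":0.17,"ax":0,"ay":0,"az":0,"grip":-0.3},{"dx":-0.018,"dy":0.002,"dz":0.17,"ax":0,"ay":0,"az":0,"grip":-0.3},{"dx":-0.018,"dy":0.002,"dz":0.17,"ax":0,"ay":0,"az":0,"grip":-0.3}]' 80
python3 -m jog '[{"dx":0,"dy":0,"dz":0,"ax":0,"ay":0,"az":0,"grip":-1},{"dx":0,"dy":0,"dz":0,"ax":0,"ay":0,"az":0,"grip":-1},{"dx":0,"dy":0,"dz":0,"ax":0,"ay":0,"az":0,"grip":-1},{"dx":0,"dy":0,"dz":0,"ax":0,"ay":0,"az":0,"grip":-1},{"dx":0,"dy":0,"dz":0,"ax":0,"ay":0,"az":0,"grip":-1}]' 80
python3 -c "
from h import *
st()"
```

```text
[178, 176, 177, 176, 175, 175, 177, 178, 164, 122, 72, 30, 24, 23, 34, 25, 28, 33, 25, 36, 40, 34]
184 [ 0.42862564 -0.37615187  0.057     ] 0.03373902908369568
187 [ 0.42876923 -0.37785899  0.057     ] 0.032025985229438315
190 [ 0.42891355 -0.3795747   0.057     ] 0.0303043148403638
193 [ 0.42905863 -0.3812994   0.057     ] 0.028573627000408296
clock: 18.93
position: [0.434, -0.4175, 0.04]
ee_rot: [0.0, 0.678, 0.735, -0.0]
contact_force: [0.4, 0.0, -0.1]
width: 0.03
gripper_force: 0.0
clock: 19.35
position: [0.4347, -0.4184, 0.0413]
ee_rot: [0.002, 0.678, 0.735, -0.0]
contact_force: [0.1, 0.6, 6.0]
width: 0.012
gripper_force: 81.1
19.35 [-0.8817, 0.4744, 1.7076, 0.0, 0.9555, -0.9622] [0.4347, -0.4184, 0.0413] [[-0.0805, 0.9968, -0.0033], [0.9968, 0.0805, 0.0023]] F [0.1 0.6 6. ] w 0.012 81.11235022544861
```

```bash
python3 -m jog '[{"dx":0,"dy":0,"dz":-0.1,"ax":0,"ay":0,"az":0,"grip":-1},{"dx":0,"dy":0,"dz":-0.2,"ax":0,"ay":0,"az":0,"grip":-1},{"dx":0,"dy":0,"dz":-0.3,"ax":0,"ay":0,"az":0,"grip":-1},{"dx":0.05,"dy":0.02,"dz":-0.35,"ax":0,"ay":0,"az":0.03,"grip":-1},{"dx":0.12,"dy":0.04,"dz":-0.35,"ax":0,"ay":0,"az":0.06,"grip":-1}]'
python3 -m jog '[{"dx":0.12,"dy":0.03,"dz":0,"ax":0,"ay":0,"az":0.025,"grip":-1},{"dx":0.25,"dy":0.06,"dz":0,"ax":0,"ay":0,"az":0.056,"grip":-1},{"dx":0.38,"dy":0.09,"dz":0,"ax":0,"ay":0,"az":0.056,"grip":-1},{"dx":0.52,"dy":0.1,"dz":0,"ax":0,"ay":0,"az":0.056,"grip":-1},{"dx":0.65,"dy":0.1,"dz":0,"ax":0,"ay":0,"az":0.056,"grip":-1}]'
python3 -m jog '[{"dx":0.06,"dy":0,"dz":0,"ax":0,"ay":0,"az":0,"grip":-1},{"dx":0.06,"dy":0,"dz":0,"ax":0,"ay":0,"az":0,"grip":-1},{"dx":0.06,"dy":0,"dz":0,"ax":0,"ay":0,"az":0,"grip":-1}]'
python3 - <<'E'
from h import *
st(); d=save('wrist','w16'); go(0,(.468,-.0965),.11)
cv2.imwrite('pics/c9.png',cv2.resize(d['img'][0:300,140:540,::-1],(800,600),interpolation=cv2.INTER_CUBIC))
E
```

```text
clock: 19.77
position: [0.4431, -0.3897, 0.1306]
ee_rot: [0.005, 0.713, 0.701, -0.0]
contact_force: [0.1, -0.3, -1.8]
width: 0.0114
gripper_force: 80.0
clock: 20.18
position: [0.4687, -0.2227, 0.1268]
ee_rot: [0.0, 0.742, 0.67, 0.0]
contact_force: [0.6, 0.1, -2.5]
width: 0.0117
gripper_force: 79.9
clock: 20.43
position: [0.47, -0.209, 0.1269]
ee_rot: [0.0, 0.741, 0.671, -0.0]
contact_force: [-0.2, -0.3, -2.1]
width: 0.0121
gripper_force: 79.9
20.4333 [-0.5532, 0.2685, 1.7954, -0.0007, 1.0769, -0.4534] [0.47, -0.209, 0.1269] [[0.0994, 0.9951, -0.0009], [0.9951, -0.0994, 0.0005]] F [-0.2 -0.3 -2.1] w 0.0121 79.89492774009705
rel [ 0.451 -0.055  0.067]
```

Run:
```python
from h import *
d=np.load('pics/w16.npz'); W=R.from_quat(np.roll(d['q'],-1)).as_matrix()
tp=lambda x,y,z: pix('w16',W@np.array([x,y,z])+d['p'])
for z in (.009,.041): print('pred front corners',z,[tp(.0565,y,z) for y in(-.062,0,.062)],'back',[tp(-.0475,y,z) for y in(-.062,.062)])
g=cv2.imread('pics/w16.png')
for u in (240,270,300,340,370,400):
    c=g[60:300,u].astype(int); print(u,[(60+i,*c[i].tolist()) for i in range(0,240,8)][:30])
```

```text
pred front corners 0.009 [(201, 148), (321, 145), (441, 148)] back [(223, 314), (418, 314)]
pred front corners 0.041 [(219, 141), (321, 139), (422, 141)] back [(234, 288), (406, 287)]
240 [(60, 148, 149, 145), (68, 148, 146, 145), (76, 134, 134, 129), (84, 113, 112, 107), (92, 113, 111, 108), (100, 113, 112, 109), (108, 147, 146, 143), (116, 244, 241, 243), (124, 250, 249, 250), (132, 141, 162, 180), (140, 140, 162, 179), (148, 93, 90, 86), (156, 193, 190, 178), (164, 192, 187, 174), (172, 192, 185, 175), (180, 191, 188, 178), (188, 195, 187, 178), (196, 194, 187, 177), (204, 192, 187, 175), (212, 191, 188, 176), (220, 149, 147, 137), (228, 147, 141, 135), (236, 146, 142, 131), (244, 148, 143, 135), (252, 148, 144, 135), (260, 153, 148, 139), (268, 196, 187, 176), (276, 194, 187, 176), (284, 71, 69, 62), (292, 32, 26, 24)]
270 [(60, 147, 145, 143), (68, 104, 104, 105), (76, 53, 55, 59), (84, 113, 119, 121), (92, 49, 55, 58), (100, 56, 56, 60), (108, 120, 122, 116), (116, 251, 249, 250), (124, 250, 248, 249), (132, 183, 211, 226), (140, 183, 207, 225), (148, 93, 91, 84), (156, 193, 18
[... 2273 characters left out ...]
86, 174), (284, 34, 30, 27), (292, 34, 32, 29)]
400 [(60, 131, 130, 131), (68, 128, 126, 128), (76, 134, 131, 133), (84, 250, 247, 249), (92, 249, 247, 248), (100, 251, 250, 251), (108, 250, 249, 250), (116, 250, 248, 249), (124, 250, 249, 250), (132, 185, 211, 226), (140, 187, 211, 226), (148, 102, 100, 96), (156, 192, 187, 177), (164, 195, 189, 175), (172, 196, 189, 180), (180, 189, 185, 175), (188, 197, 190, 178), (196, 196, 189, 178), (204, 193, 188, 175), (212, 195, 191, 178), (220, 193, 187, 177), (228, 194, 186, 175), (236, 197, 190, 177), (244, 194, 190, 178), (252, 194, 187, 177), (260, 193, 185, 174), (268, 194, 189, 175), (276, 198, 193, 180), (284, 50, 49, 46), (292, 31, 33, 34)]
```

```bash
cat >> h.py <<'E'
def edge(line,a,b):
    # strongest step of a 1-D profile between a and b, subpixel
    g=np.abs(np.diff(cv2.GaussianBlur(line.astype(np.float32).reshape(1,-1),(5,1),1).ravel()))[a:b]
    i=int(g.argmax()); j=np.arange(max(0,i-2),min(len(g),i+3)); return a+.5+(j*g[j]).sum()/g[j].sum()
E
python3 - <<'E'
from h import *
g=cv2.imread('pics/w16.png')[:,:,0]
d=np.load('pics/w16.npz'); W=R.from_quat(np.roll(d['q'],-1)).as_matrix()
T3=lambda u,v,zt:(W.T@(onz('w16',u,v,d['p'][2]-zt)-d['p']))[:2].round(4).tolist()
print('front top'); 
for u in (230,270,320,370,410): v=edge(g[:,u],147,160); print(u,round(v,1),T3(u,v,.009),T3(u,v,.0085))
print('sides')
for v in (165,190,220,240): a=edge(g[v],180,240); b=edge(g[v],400,460); print(v,round(a,1),round(b,1),T3(a,v,.009),T3(b,v,.009))
print('bed front')
ob=[]
for u in (245,260,300,340,375): v=edge(g[:,u],104,116); ob.append(onz('w16',u,v,.016)[:2]); print(u,round(v,1),ob[-1].round(4))
for v in (50,60,100): a=edge(g[v],200,260); b=edge(g[v],365,410); print(v,round(a,1),round(b,1),onz('w16',a,v,.016)[:2].round(4),onz('w16',b,v,.016)[:2].round(4))
print('bed back',[ (lambda v:(round(v,1),onz('w16',u,v,.016)[:2].round(4).tolist()))(edge(g[:,u],0,30)) for u in (300,320)])
E
```

```text
front top
230 152.3 [0.0539, -0.0463] [0.0539, -0.0462]
270 150.8 [0.0542, -0.0256] [0.0542, -0.0255]
320 150.4 [0.0542, -0.0009] [0.0543, -0.0009]
370 150.5 [0.0544, 0.0239] [0.0544, 0.0238]
410 151.4 [0.0544, 0.0446] [0.0545, 0.0444]
sides
165 201.7 451.4 [0.0477, -0.0624] [0.0481, 0.0684]
190 204.1 448.6 [0.0342, -0.0623] [0.0344, 0.0683]
220 233.4 443.7 [0.0175, -0.0472] [0.0172, 0.0676]
240 209.4 429.4 [0.0052, -0.0627] [0.0053, 0.0605]
bed front
245 114.4 [ 0.4152 -0.1324]
260 114.0 [ 0.4278 -0.1338]
300 113.3 [ 0.4604 -0.1372]
340 113.3 [ 0.4926 -0.1404]
375 107.8 [ 0.5215 -0.138 ]
50 212.9 371.5 [ 0.3936 -0.0732] [ 0.5231 -0.0898]
60 211.8 371.5 [ 0.3918 -0.0817] [ 0.5223 -0.0983]
100 205.7 370.7 [ 0.3826 -0.1149] [ 0.5185 -0.1314]
bed back [(np.float64(5.7), [0.4694, -0.0465]), (np.float64(5.5), [0.4855, -0.0481])]
```

```bash
python3 -m jog '[{"dx":0.12,"dy":-0.02,"dz":0,"ax":0,"ay":0,"az":0,"grip":-1},{"dx":0.25,"dy":-0.04,"dz":0,"ax":0,"ay":0,"az":0,"grip":-1},{"dx":0.37,"dy":-0.056,"dz":0,"ax":0,"ay":0,"az":0,"grip":-1},{"dx":0.46,"dy":-0.056,"dz":0,"ax":0,"ay":0,"az":0,"grip":-1},{"dx":0.46,"dy":-0.056,"dz":0,"ax":0,"ay":0,"az":0,"grip":-1}]'
python3 -m jog '[{"dx":0,"dy":0,"dz":0.08,"ax":0,"ay":0,"az":0,"grip":-1},{"dx":0,"dy":0,"dz":0.16,"ax":0,"ay":0,"az":0,"grip":-1},{"dx":0,"dy":0,"dz":0.19,"ax":0,"ay":0,"az":0,"grip":-1},{"dx":0,"dy":0,"dz":0.19,"ax":0,"ay":0,"az":0,"grip":-1},{"dx":0,"dy":0,"dz":0.19,"ax":0,"ay":0,"az":0,"grip":-1}]'
python3 - <<'E'
from h import *
st(); go(0,(.4678,-.0943),.0513); save('wrist','w17')
g=cv2.imread('pics/w17.png')[:,:,0]
d=np.load('pics/w17.npz'); W=R.from_quat(np.roll(d['q'],-1)).as_matrix()
T3=lambda u,v,zt:(W.T@(onz('w17',u,v,d['p'][2]-zt)-d['p']))[:2].round(4).tolist()
for u in (230,270,320,370,410): v=edge(g[:,u],142,162); print(u,round(v,1),T3(u,v,.009))
for u in (250,320,370): print(u,g[90:150:3,u].tolist())
print(g[140,170:240:3].tolist(),g[140,380:470:3].tolist())
E
```

```text
clock: 20.9
position: [0.4674, -0.0913, 0.1266]
ee_rot: [-0.001, 0.742, 0.671, 0.001]
contact_force: [0.2, -0.7, -2.5]
width: 0.0118
gripper_force: 79.9
clock: 21.32
position: [0.468, -0.0948, 0.0791]
ee_rot: [-0.0, 0.743, 0.67, -0.0]
contact_force: [0.1, 0.3, -2.8]
width: 0.012
gripper_force: 79.8
21.3167 [-0.3454, 0.274, 1.9352, -0.0004, 0.9327, -0.2424] [0.468, -0.0948, 0.0791] [[0.1027, 0.9947, -0.0003], [0.9947, -0.1027, -0.0004]] F [ 0.1  0.3 -2.8] w 0.012 79.77698922157288
rel [ 0.002 -0.001  0.111]
230 144.9 [0.0576, -0.0461]
270 143.9 [0.0576, -0.0255]
320 143.5 [0.0576, -0.0009]
370 143.8 [0.0577, 0.0238]
410 144.7 [0.0579, 0.0444]
250 [193, 196, 193, 193, 197, 196, 196, 196, 194, 196, 195, 196, 195, 199, 248, 243, 219, 43, 74, 99]
320 [199, 194, 196, 196, 196, 195, 194, 196, 196, 196, 193, 193, 193, 230, 252, 228, 226, 228, 117, 103]
370 [195, 197, 196, 194, 193, 193, 193, 200, 199, 197, 195, 199, 193, 204, 252, 254, 254, 254, 147, 104]
[15, 19, 10, 13, 14, 21, 23, 16, 21, 13, 0, 15, 15, 18, 2, 193, 225, 223, 225, 222, 224, 225, 225, 224] [254, 254, 254, 254, 254, 253, 253, 253, 253, 253, 253, 253, 253, 253, 253, 253, 253, 253, 253, 253, 253, 253, 253, 253, 253, 253, 253, 253, 253, 253]
```

Run:
```python
from h import *
g=cv2.imread('pics/w17.png')[:,:,0]
d=np.load('pics/w17.npz'); W=R.from_quat(np.roll(d['q'],-1)).as_matrix()
T3=lambda u,v,zt:(W.T@(onz('w17',u,v,d['p'][2]-zt)-d['p']))[:2].round(4).tolist()
for u in (320,370,400): v=edge(g[:,u],138,148); w=edge(g[:,u],120,136); print(u,round(v,1),T3(u,v,.041),'top',T3(u,edge(g[:,u],147,160),.009),'plate far',round(w,1),T3(u,w,d['p'][2]-.010))
```

```text
320 143.1 [0.0541, -0.0008] top [0.0542, -0.0009] plate far 128.8 [0.0607, -0.0007]
370 143.6 [0.0541, 0.0291] top [0.0544, 0.0239] plate far 129.6 [0.0606, 0.0335]
400 144.4 [0.0541, 0.0477] top [0.0546, 0.0393] plate far 130.5 [0.0607, 0.0548]
```

```bash
python3 -m jog '[{"dx":0.003,"dy":-0.001,"dz":0.02,"ax":0,"ay":0,"az":0,"grip":-1},{"dx":0.003,"dy":-0.001,"dz":0.04,"ax":0,"ay":0,"az":0,"grip":-1},{"dx":0.003,"dy":-0.001,"dz":0.06,"ax":0,"ay":0,"az":0,"grip":-1},{"dx":0.003,"dy":-0.001,"dz":0.075,"ax":0,"ay":0,"az":0,"grip":-1},{"dx":0.003,"dy":-0.001,"dz":0.085,"ax":0,"ay":0,"az":0,"grip":-1}]'
python3 -m jog '[{"dx":0,"dy":0,"dz":0.01,"ax":0,"ay":0,"az":0,"grip":-1},{"dx":0,"dy":0,"dz":0.016,"ax":0,"ay":0,"az":0,"grip":-1},{"dx":0,"dy":0,"dz":0.022,"ax":0,"ay":0,"az":0,"grip":-1},{"dx":0,"dy":0,"dz":0.022,"ax":0,"ay":0,"az":0,"grip":-1}]'
python3 -c "
from h import *
st()"
```

```text
clock: 21.78
position: [0.4672, -0.0928, 0.0573]
ee_rot: [-0.0, 0.742, 0.67, -0.0]
contact_force: [-0.6, 1.1, -2.7]
width: 0.0117
gripper_force: 80.0
clock: 22.12
position: [0.4674, -0.0929, 0.0521]
ee_rot: [-0.0, 0.742, 0.67, -0.0]
contact_force: [0.9, 0.3, -2.3]
width: 0.0124
gripper_force: 80.0
22.1167 [-0.3422, 0.3089, 1.9712, -0.0001, 0.8619, -0.2406] [0.4674, -0.0929, 0.0521] [[0.1013, 0.9949, -0.0], [0.9949, -0.1013, -0.0004]] F [ 0.9  0.3 -2.3] w 0.0124 79.96150732040405
```

```bash
python3 -m jog '[{"dx":0,"dy":0,"dz":0.004,"ax":0,"ay":0,"az":0,"grip":-1},{"dx":0,"dy":0,"dz":0.008,"ax":0,"ay":0,"az":0,"grip":-1},{"dx":0,"dy":0,"dz":0.008,"ax":0,"ay":0,"az":0,"grip":-1}]'
python3 -c "
from h import *
st()"
```

```text
clock: 22.37
position: [0.4678, -0.0929, 0.0513]
ee_rot: [0.0, 0.742, 0.67, 0.0]
contact_force: [-1.0, 1.2, 4.2]
width: 0.0118
gripper_force: 80.9
22.3667 [-0.3422, 0.3099, 1.9723, 0.0, 0.8586, -0.2407] [0.4678, -0.0929, 0.0513] [[0.1013, 0.9949, -0.0002], [0.9949, -0.1013, 0.0007]] F [-1.   1.2  4.2] w 0.0118 80.85382103919983
```

```bash
python3 -m jog '[{"dx":0,"dy":0,"dz":0,"ax":0,"ay":0,"az":0,"grip":-0.3},{"dx":0,"dy":0,"dz":0,"ax":0,"ay":0,"az":0,"grip":-0.3},{"dx":0,"dy":0,"dz":0,"ax":0,"ay":0,"az":0,"grip":-0.3},{"dx":0,"dy":0,"dz":-0.12,"ax":0,"ay":0,"az":0,"grip":-0.3},{"dx":0,"dy":0,"dz":-0.27,"ax":0,"ay":0,"az":0,"grip":-0.3}]'
python3 -m jog '[{"dx":0.1,"dy":0,"dz":-0.1,"ax":0,"ay":0,"az":0,"grip":0.1},{"dx":0.22,"dy":-0.02,"dz":-0.2,"ax":0,"ay":0,"az":0,"grip":0.1},{"dx":0.35,"dy":-0.04,"dz":-0.2,"ax":0,"ay":0,"az":0,"grip":0.1},{"dx":0.4,"dy":-0.04,"dz":-0.2,"ax":0,"ay":0,"az":0,"grip":0.1},{"dx":0.4,"dy":-0.04,"dz":-0.2,"ax":0,"ay":0,"az":0,"grip":0.1}]'
python3 - <<'E'
from h import *
st(); d=save('wrist','w18'); save('side','s18')
a=cv2.resize(d['img'][0:300,140:540,::-1],(600,450),interpolation=cv2.INTER_CUBIC)
s=cv2.imread('pics/s18.png')[130:230,220:350]; s=cv2.resize(s,(200,154),interpolation=cv2.INTER_CUBIC)
cv2.imwrite('pics/c10.png',np.hstack([a,np.vstack([s,np.zeros((296,200,3),np.uint8)])]))
E
```

```text
clock: 22.78
position: [0.4651, -0.0921, 0.1161]
ee_rot: [-0.003, 0.742, 0.67, -0.002]
contact_force: [1.4, -1.1, -0.2]
width: 0.0295
gripper_force: 0.0
clock: 23.2
position: [0.4678, 0.01, 0.1686]
ee_rot: [0.0, 0.741, 0.671, 0.001]
contact_force: [0.2, -0.5, 0.6]
width: 0.0469
gripper_force: 0.0
23.2 [-0.1284, 0.1614, 1.8249, 0.0013, 1.1537, -0.0305] [0.4678, 0.01, 0.1686] [[0.0982, 0.9952, 0.0011], [0.9952, -0.0982, 0.0016]] F [ 0.2 -0.5  0.6] w 0.0469 0.0
```

View pics/c10.png

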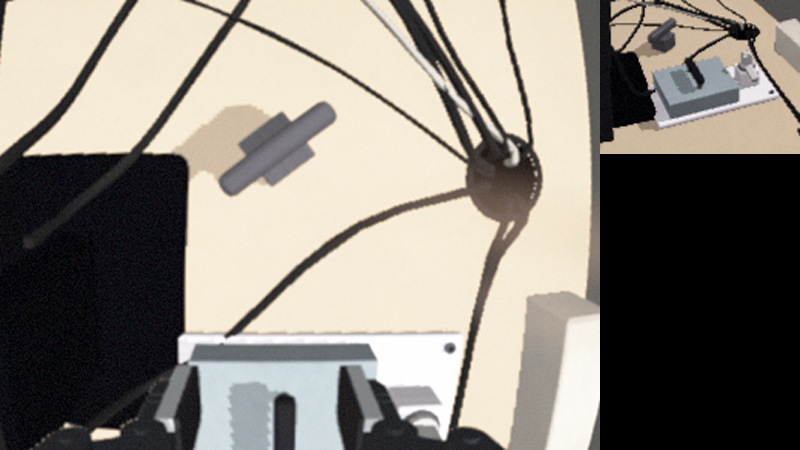

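The cover sits home in the side inset. The key bar runs from px (293,122) to (358,75), with its centre near (326,98).

Run:
```python
from h import *
a,b=[onz('w18',u,v,.047)[:2] for u,v in((293.3,122),(358,74.7))]; print(a,b,np.linalg.norm(b-a),np.degrees(np.arctan2(*(b-a)[::-1])))
c=onz('w18',326,98.5,.047); print(c); go(0,(a+b)/2,.11)
g=cv2.cvtColor(cv2.imread('pics/w18.png'),cv2.COLOR_BGR2GRAY)
print(g[70:128:4,286:366:4])
```

```text
[0.45119379 0.07508032] [0.50933503 0.11040771] 0.06803254861201725 31.28342473765602
[0.48059699 0.09219303 0.047     ]
rel [0.344 0.016 0.231]
[[236 231 224 211 202 202 228 237 237 237 238 237 236 237 236 236 115 104
  119 233]
 [222 189 190 192 191 193 193 194 236 236 209 235 237 237 216  98 112 123
  124 134]
 [195 190 190 193 192 191 191 189 193 134  98 111 236 149  98 121 123 127
  122 116]
 [193 196 193 192 191 195 193 183  99  99  97  96  88 108 124 125 126 124
  109 210]
 [193 191 193 194 192 194 156  99  99 101  90  99 110 125 126 125 118 123
  236 238]
 [192 192 195 191 191 123 102  96  98  84 105 123 123 125 119 110 175 239
  238 238]
 [197 197 195 190 100  98 100  95  95 107 120 126 127 122 107 224 238 237
  238 238]
 [192 190 192 187  99 103  93 101 113 121 128 125 114 105 123 159 239 237
  238 238]
 [192 194 194 192 171  91 100 113 124 125 120 112 109 125 123 130 218 238
  237 238]
 [192 191 196 185  98 107 121 123 123 121 104 125 122 126 129 202 239 239
  238 239]
 [192 191 174  96 111 121 123 124 115 105 126 128 127 131 229 239 239 239
  239 237]
 [192 138 103 116 122 125 122 113 111 127 126 127 159 237 238 237 238 237
  238 239]
 [146 103 119 123 126 121 107 171 124 123 127 206 237 235 237 238 238 238
  239 239]
 [132 119 122 124 114 128 223 198 176 127 229 235 237 237 237 236 237 237
  237 238]
 [232  94 122 112 177 238 237 237 238 238 238 239 236 239 237 237 238 235
  236 239]]
```

```bash
python3 -m jog '[{"dx":0.1,"dy":0,"dz":0,"ax":0,"ay":0,"az":0.08,"grip":0.3},{"dx":0.2,"dy":0.01,"dz":0.04,"ax":0,"ay":0,"az":0.16,"grip":0.3},{"dx":0.34,"dy":0.014,"dz":0.1,"ax":0,"ay":0,"az":0.24,"grip":0.3},{"dx":0.34,"dy":0.014,"dz":0.16,"ax":0,"ay":0,"az":0.31,"grip":0.3},{"dx":0.34,"dy":0.014,"dz":0.2,"ax":0,"ay":0,"az":0.38,"grip":0.3}]'
python3 -m jog '[{"dx":0,"dy":0,"dz":0,"ax":0,"ay":0,"az":0.07,"grip":0.3},{"dx":0,"dy":0,"dz":0,"ax":0,"ay":0,"az":0.14,"grip":0.3},{"dx":0,"dy":0,"dz":0,"ax":0,"ay":0,"az":0.21,"grip":0.3},{"dx":0,"dy":0,"dz":0,"ax":0,"ay":0,"az":0.21,"grip":0.3},{"dx":0,"dy":0,"dz":0,"ax":0,"ay":0,"az":0.21,"grip":0.3}]'
python3 - <<'E'
from h import *
st(); save('wrist','w19'); print(pix('w19',(.4805,.0922,.047)))
go(0,(.4805,.0922),.008)
g=cv2.cvtColor(cv2.imread('pics/w19.png'),cv2.COLOR_BGR2GRAY)
print(g[130:300:8,265:377:5])
E
```

```text
clock: 23.72
position: [0.4796, 0.0921, 0.1161]
ee_rot: [-0.0, 0.907, 0.42, -0.001]
contact_force: [-0.9, 0.1, -1.5]
width: 0.0555
gripper_force: 0.0
clock: 24.13
position: [0.48, 0.0907, 0.1174]
ee_rot: [0.0, 0.963, 0.269, -0.0]
contact_force: [-0.5, 0.2, -0.2]
width: 0.0555
gripper_force: 0.0
24.1333 [0.0447, 0.2435, 1.8603, -0.0006, 1.0385, 1.0718] [0.48, 0.0907, 0.1174] [[0.8556, 0.5176, -0.0009], [0.5176, -0.8556, 0.0001]] F [-0.5  0.2 -0.2] w 0.0555 0.0
(319, 209)
rel [ 0.005 -0.003  0.438]
[[216  66 118 223 222 222 220 220 222 221 224 222 222 222 224 224 224 223
  224 225 223 222 223]
 [222 221 223 223 222 222 223 222 221 224 223 225 224 223 224 224 223 223
  225 224 223 223 224]
 [224 223 223 221 222 221 223 222 223 220 224 223 224 224 225 224 222 224
  224 225 223 222 224]
 [222 221 222 221 224 223 221 224 222 181  85  97 205 223 224 223 224 224
  225 223 225 222 224]
 [221 225 223 223 223 224 221 223 220  92 109 113 102 225 223 226 223 223
  223 223 224 222 224]
 [221 223 224 224 224 223 224 222 225  88 108 114  99 223 223 224 222 224
  225 224 223 224 224]
 [223 224 225 22
[... 836 characters left out ...]
221 223 225 222 220]
 [219 223 139  13   8  28 164 224 224  94 106 109 101 223 224 223 223 223
  222 222 222 223  84]
 [202  69   4   9  21  14  15  10 204 222 223 226 222 221 223 224 224 224
  222 221 221 223  44]
 [ 91  16  12  16  12  10  11   8   0   0 171 225 224 223 223 224 222 223
  223 222 222 222  29]
 [ 29  14  17  19   2   9  17  16  16   9  12   0 138 222 225 223 225 223
  222 223 226 223  21]
 [ 25  17  15  18  15   1   3   2  15   9   9   9  18   0  86 221 221 222
  223 224 223 219  25]
 [ 30  12  14   9  19  18   9   7   5  24   1  25  19  19  23   3   7 222
  221 223 220 222 152]
 [ 41  18  12  18   7  20   5  10  11   4  22   2   0   2  17   8   4  13
    8 204 222 222 225]]
```

Run:
```python
from h import *
g=cv2.cvtColor(cv2.imread('pics/w19.png'),cv2.COLOR_BGR2GRAY)
d=np.load('pics/w19.npz'); W=R.from_quat(np.roll(d['q'],-1)).as_matrix()
T3=lambda u,v,z:(W.T@(onz('w19',u,v,z)-d['p']))[:2].round(4).tolist()
v1=edge(g[:,318],145,165); v2=edge(g[:,318],240,262); print('bar ends',v1,v2,T3(318,v1,.047),T3(318,v2,.047))
for v in (165,170,230,240): a=edge(g[v],300,315); b=edge(g[v],320,335); print('bar',v,T3(a,v,.047),T3(b,v,.047))
for v in (190,200,215): a=edge(g[v],290,304); b=edge(g[v],332,345); print('hub',v,T3(a,v,.029),T3(b,v,.029))
```

```text
bar ends 152.7403977981988 255.92687681432614 [0.0426, -0.0017] [-0.0367, -0.0017]
bar 165 [0.0339, -0.0097] [0.034, 0.0049]
bar 170 [0.0304, -0.0095] [0.0304, 0.0049]
bar 230 [-0.015, -0.009] [-0.0149, 0.0056]
bar 240 [-0.0231, -0.0088] [-0.0231, 0.0059]
hub 190 [0.0109, -0.019] [0.0109, 0.0146]
hub 200 [0.0028, -0.0188] [0.0028, 0.0148]
hub 215 [-0.0096, -0.0188] [-0.0096, 0.015]
```

```bash
python3 -m jog '[{"dx":0.01,"dy":-0.004,"dz":0.15,"ax":0,"ay":0,"az":0,"grip":0.3},{"dx":0.01,"dy":-0.004,"dz":0.28,"ax":0,"ay":0,"az":0,"grip":0.3},{"dx":0.01,"dy":-0.004,"dz":0.38,"ax":0,"ay":0,"az":0,"grip":0.3},{"dx":0.01,"dy":-0.004,"dz":0.43,"ax":0,"ay":0,"az":0,"grip":0.3},{"dx":0.01,"dy":-0.004,"dz":0.43,"ax":0,"ay":0,"az":0,"grip":0.3}]' 90
python3 -m jog '[{"dx":0,"dy":0,"dz":0,"ax":0,"ay":0,"az":0,"grip":-0.5},{"dx":0,"dy":0,"dz":0,"ax":0,"ay":0,"az":0,"grip":-0.5},{"dx":0,"dy":0,"dz":0,"ax":0,"ay":0,"az":0,"grip":-0.5},{"dx":0,"dy":0,"dz":0,"ax":0,"ay":0,"az":0,"grip":-0.5},{"dx":0,"dy":0,"dz":0,"ax":0,"ay":0,"az":0,"grip":-0.5}]' 90
python3 -c "
from h import *
st()"
```

```text
clock: 24.6
position: [0.479, 0.0933, 0.0076]
ee_rot: [-0.001, 0.963, 0.269, -0.003]
contact_force: [0.1, 0.3, -0.5]
width: 0.0557
gripper_force: 0.0
clock: 25.02
position: [0.4825, 0.0939, 0.0115]
ee_rot: [0.0, 0.963, 0.268, 0.001]
contact_force: [0.5, -0.1, 4.2]
width: 0.0321
gripper_force: 90.1
25.0167 [0.0507, 0.3844, 1.988, -0.0003, 0.7665, 1.0789] [0.4825, 0.0939, 0.0115] [[0.8562, 0.5166, 0.0024], [0.5166, -0.8562, 0.0015]] F [ 0.5 -0.1  4.2] w 0.0321 90.07322455756366
```

```bash
python3 -m jog '[{"dx":0,"dy":0,"dz":-0.1,"ax":0,"ay":0,"az":0,"grip":-0.5},{"dx":0,"dy":0,"dz":-0.25,"ax":0,"ay":0,"az":0,"grip":-0.5},{"dx":0,"dy":0,"dz":-0.4,"ax":0,"ay":0,"az":0,"grip":-0.5},{"dx":0,"dy":0,"dz":-0.52,"ax":0,"ay":0,"az":0,"grip":-0.5},{"dx":0,"dy":0,"dz":-0.52,"ax":0,"ay":0,"az":0,"grip":-0.5}]'
python3 -m jog '[{"dx":-0.03,"dy":0.1,"dz":0,"ax":0,"ay":0,"az":-0.07,"grip":-0.5},{"dx":-0.06,"dy":0.22,"dz":0,"ax":0,"ay":0,"az":-0.14,"grip":-0.5},{"dx":-0.09,"dy":0.34,"dz":0,"ax":0,"ay":0,"az":-0.21,"grip":-0.5},{"dx":-0.13,"dy":0.46,"dz":0,"ax":0,"ay":0,"az":-0.28,"grip":-0.5},{"dx":-0.13,"dy":0.5,"dz":0,"ax":0,"ay":0,"az":-0.35,"grip":-0.5}]'
python3 -m jog '[{"dx":0,"dy":0,"dz":0,"ax":0,"ay":0,"az":-0.07,"grip":-0.5},{"dx":0,"dy":0,"dz":0,"ax":0,"ay":0,"az":-0.14,"grip":-0.5},{"dx":0,"dy":0,"dz":0,"ax":0,"ay":0,"az":-0.21,"grip":-0.5},{"dx":0,"dy":0,"dz":0,"ax":0,"ay":0,"az":-0.239,"grip":-0.5},{"dx":0,"dy":0,"dz":0,"ax":0,"ay":0,"az":-0.239,"grip":-0.5}]'
python3 -c "
from h import *
st(); go(0,(.5635,-.17),.14)"
```

```text
clock: 25.43
position: [0.4859, 0.0943, 0.1468]
ee_rot: [0.002, 0.963, 0.268, 0.007]
contact_force: [1.6, 0.2, -2.0]
width: 0.032
gripper_force: 90.3
clock: 25.85
position: [0.5185, -0.0338, 0.1397]
ee_rot: [0.001, 0.854, 0.521, -0.001]
contact_force: [0.6, 0.0, -1.5]
width: 0.0321
gripper_force: 90.2
clock: 26.27
position: [0.5174, -0.0299, 0.1395]
ee_rot: [-0.001, 0.742, 0.67, -0.001]
contact_force: [-0.3, -0.1, -1.9]
width: 0.0318
gripper_force: 90.2
26.2667 [-0.1919, 0.2627, 1.7677, -0.0001, 1.1128, -0.0894] [0.5174, -0.0299, 0.1395] [[0.1024, 0.9947, 0.0001], [0.9947, -0.1024, -0.0016]] F [-0.3 -0.1 -1.9] w 0.0318 90.16484121792018
rel [-0.539  0.241 -0.003]
```

```bash
python3 -m jog '[{"dx":-0.13,"dy":0.06,"dz":0,"ax":0,"ay":0,"az":0,"grip":-0.5},{"dx":-0.27,"dy":0.12,"dz":0,"ax":0,"ay":0,"az":0,"grip":-0.5},{"dx":-0.4,"dy":0.18,"dz":0,"ax":0,"ay":0,"az":0,"grip":-0.5},{"dx":-0.539,"dy":0.241,"dz":0,"ax":0,"ay":0,"az":0,"grip":-0.5},{"dx":-0.539,"dy":0.241,"dz":0,"ax":0,"ay":0,"az":0,"grip":-0.5}]'
python3 -m jog '[{"dx":0,"dy":0,"dz":0,"ax":0,"ay":0,"az":0,"grip":-0.5},{"dx":0,"dy":0,"dz":0,"ax":0,"ay":0,"az":0,"grip":-0.5},{"dx":0,"dy":0,"dz":0,"ax":0,"ay":0,"az":0,"grip":-0.5}]'
python3 - <<'E'
from h import *
st(); save('wrist','w20')
c=pix('w20',(.5635,-.1025,.073)); print(c,[pix('w20',(*b2w(np.load('base.npy'),x,.096+y),.073)) for x,y in((-.006,-.006),(.006,-.006),(.006,.006),(-.006,.006))],'arm tip',pix('w20',(*b2w(np.load('base.npy'),.048,.096),.051)))
g=cv2.cvtColor(cv2.imread('pics/w20.png'),cv2.COLOR_BGR2GRAY)
np.set_printoptions(linewidth=250)
print('cols',list(range(c[0]-30,c[0]+34,2))[0]);print(g[c[1]-28:c[1]+34:2,c[0]-30:c[0]+34:2])
E
```

```text
clock: 26.68
position: [0.5672, -0.1773, 0.1399]
ee_rot: [0.004, 0.744, 0.668, -0.001]
contact_force: [0.6, -0.1, -2.2]
width: 0.0321
gripper_force: 90.3
clock: 26.93
position: [0.5633, -0.1688, 0.1398]
ee_rot: [-0.001, 0.743, 0.67, -0.0]
contact_force: [0.3, 0.6, -2.2]
width: 0.032
gripper_force: 90.3
26.9333 [-0.4098, 0.3597, 1.6173, 0.0005, 1.1666, -0.307] [0.5633, -0.1688, 0.1398] [[0.1028, 0.9947, 0.001], [0.9947, -0.1028, -0.0018]] F [ 0.3  0.6 -2.2] w 0.032 90.29164368286729
(311, 121) [(301, 111), (301, 129), (318, 129), (319, 111)] arm tip (310, 182)
cols 281
[[252 252 252 252 251 251 252 252 252 252 251 252 252 252 251 252 251 251 251 252 251 251 251 251 252 251 251 251 251 251 251 251]
 [242 241 239 236 221 237 242 241 242 233 224 222 227 240 240 241 239 241 240 238 240 240 240 241 242 249 252 252 252 252 252 252]
 [225 225 225 222 212 234 238 239 238 238 237 238 240 234 235 235 237 240 244 243 242 243 243 242 242 243 246 252 252 252 252 252]
 [228 226 227 217 224 251 252 252 251 249 239 200 193 145 144 128 154 173 214 240 253 253 253 253 252 252 247 252 252 252 253 252]
 
[... 2836 characters left out ...]
251 251 252 251 252 252 252 252 251 252 252]
 [251 251 251 251 251 251 251 251 251 249 221 233 232 232 235 235 235 234 232 246 251 251 251 251 252 251 251 252 251 252 251 251]
 [250 250 250 250 250 250 250 250 250 248 223 234 228 232 233 234 236 235 232 247 250 250 250 250 250 250 251 251 251 250 251 251]
 [251 251 251 251 251 251 251 251 251 249 222 233 228 233 235 233 236 236 230 247 252 251 251 252 251 252 251 251 251 251 252 251]
 [251 251 251 252 252 251 251 251 251 249 223 234 229 231 233 233 236 234 230 248 252 252 252 252 252 252 252 251 252 252 252 252]
 [252 252 252 252 252 252 252 252 252 250 224 232 229 232 234 234 236 235 237 250 252 252 252 252 252 252 252 252 252 252 252 251]]
```

Run:
```python
from h import *
np.set_printoptions(linewidth=250)
g=cv2.cvtColor(cv2.imread('pics/w20.png'),cv2.COLOR_BGR2GRAY).astype(float)
print('H 285..', g[114:125,285:336].mean(0).round().astype(int))
print('V 95..', g[95:150,305:316].mean(1).round().astype(int))
P=np.load('base.npy')
f=lambda x,y,z:pix('w20',(*b2w(P,x,.096+y),z))
print('top12',f(-.006,0,.073),f(.006,0,.073),f(0,-.006,.073),f(0,.006,.073)); print('sq16 z70',f(-.008,0,.07),f(.008,0,.07),f(0,-.008,.07),f(0,.008,.07))
print('arm edges z51 at x=.035',f(.035,-.007,.051),f(.035,.007,.051), 'axis z51',f(0,0,.051),'z43',f(0,0,.043))
for v in (160,170,175): a=edge(g[v],294,308);b=edge(g[v],312,326); A=onz('w20',a,v,.051)[:2];B=onz('w20',b,v,.051)[:2]; print(v,a,b,A.round(4),B.round(4),np.linalg.norm(A-B),'tip',edge(g[:,310],170,192))
```

```text
H 285.. [224 222 211 203 200 176 115  88 111 155 181 188 185 181 186 184 191 219 232 235 234 235 235 235 236 235 236 236 236 236 236 237 235 229 231 236 233 230 235 237 238 234 207 141 112 148 226 247 246 246 251]
V 95.. [238 230 236 210 152 118 130 191 231 238 237 236 228 215 229 233 224 227 236 237 237 235 233 233 233 235 236 237 237 237 235 233 226 209 213 227 234 247 248 243 237 234 233 234 234 233 233 234 234 233 233 234 233 233 234]
top12 (310, 111) (309, 129) (301, 120) (318, 120)
sq16 z70 (310, 108) (310, 132) (298, 120) (321, 120)
arm edges z51 at x=.035 (301, 165) (320, 165) axis z51 (310, 119) z43 (311, 118)
160 298.57243379382186 317.5426645552437 [ 0.5501 -0.1315] [ 0.5643 -0.133 ] 0.014342855544224839 tip 179.68458311065027
170 298.4885689834056 317.382389869389 [ 0.5491 -0.1392] [ 0.5634 -0.1407] 0.014389642329541048 tip 179.68458311065027
175 298.42861333529436 316.9440263461581 [ 0.5486 -0.1431] [ 0.5627 -0.1445] 0.01415736533688932 tip 179.68458311065027
```

Run:
```python
from h import *
np.set_printoptions(linewidth=250)
g=cv2.cvtColor(cv2.imread('pics/w20.png'),cv2.COLOR_BGR2GRAY).astype(float)
d=np.load('pics/w20.npz'); W=R.from_quat(np.roll(d['q'],-1)).as_matrix()
tp=lambda x,y,z: pix('w20',W@np.array([x,y,z])+d['p'])
T3=lambda u,v,zt:(W.T@(onz('w20',u,v,d['p'][2]-zt)-d['p']))[:2].round(4)
zb=-.0355; print('pred end',tp(.04,0,zb),[tp(x,y,zb) for x in(.03,.0) for y in(-.0075,.0075)])
v0=tp(.04,0,zb)[1]
print('col320',list(range(v0-16,v0+18,2)),g[v0-16:v0+18:2,320].astype(int))
v=edge(g[:,320],v0-14,v0+14);print(v,T3(320,v,zb))
for x in (.033,.03,.025,.015):
    r=tp(x,0,zb)[1]; a=edge(g[r],292,314); b=edge(g[r],324,348); print(r,round(a,1),round(b,1),T3(a,r,zb),T3(b,r,zb))
s=onz('w20',310.3,119.7,.073); print('shaft',s, T3(310.3,119.7,d['p'][2]-.073))
```

```text
pred end (322, 206) [(302, 231), (342, 231), (304, 297), (340, 297)]
col320 [190, 192, 194, 196, 198, 200, 202, 204, 206, 208, 210, 212, 214, 216, 218, 220, 222] [224 225 223 224 218 122  55  58  69  70  72  95  98  99 104 105 107]
199.67016959629876 [ 0.0425 -0.001 ]
224 301.6 347.2 [ 0.0331 -0.0078] [0.0331 0.0091]
231 302.3 337.2 [ 0.0303 -0.0076] [0.0303 0.0054]
243 300.8 336.7 [ 0.0253 -0.0083] [0.0254 0.0053]
266 300.4 333.3 [ 0.0153 -0.0087] [0.0153 0.0043]
shaft [ 0.56285668 -0.10137632  0.073     ] [ 0.067  -0.0072]
```

Run:
```python
from h import *
d=np.load('pics/w20.npz'); W=R.from_quat(np.roll(d['q'],-1)).as_matrix()
T3=lambda u,v,zt:(W.T@(onz('w20',u,v,d['p'][2]-zt)-d['p']))[:2].round(4)
g=cv2.cvtColor(cv2.imread('pics/w20.png'),cv2.COLOR_BGR2GRAY).astype(float)
print(g[194:218,320].astype(int)); print(g[194:218,312].astype(int))
print('bottom of end',T3(320,199.7,-.0175),'top of end',T3(320,211.3,-.0355))
# same on w19 (key standing, known heights)
d=np.load('pics/w19.npz'); W=R.from_quat(np.roll(d['q'],-1)).as_matrix()
T9=lambda u,v,z:(W.T@(onz('w19',u,v,z)-d['p']))[:2].round(4)
g=cv2.cvtColor(cv2.imread('pics/w19.png'),cv2.COLOR_BGR2GRAY).astype(float)
print(g[146:172,318].astype(int)); print('hub/bar far end',g[244:264,318].astype(int)); print(g[170:236,304].astype(int),g[170:236,334].astype(int))
```

```text
[223 224 224 221 218 185 122  69  55  54  58  62  69  68  70  71  72  91
  95  95  98 100  99 102]
[223 221 223 223 218 193 127  67  59  55  59  59  63  69  75  73  79  85
  90  94  94  96  96  99]
bottom of end [ 0.037 -0.001] top of end [ 0.0381 -0.001 ]
[223 225 222 226 224 226 213 144  92  87 101 109 109 114 112 111 109 112
 112 111 112 113 110 116 110 114]
hub/bar far end [108 111 108 110 108 107 111 107 108 101 100 109 163 217 225 222 224 223
 223 221]
[225 225 222 194 146  94  71  60  52  53  54  63  76  85  86  88  83  86
  79  87  83  85  86  84  82  83  86  82  84  84  79  83  83  86  88  89
  82  87  83  84  86  88  86  90  86  85  83  88  88  86  87  96 124 160
 172 173 174 174 174 173 172 176 173 174 172 173] [225 226 222 185 118  81  76  79  81  83  84  95 107 115 112 111 107 106
 109 112 110 111 108 110 107 109 110 113 111 108 114 113 111 110 114 113
 106 108 110 110 109 112 111 116 112 107 111 107 113 111 108 124 178 213
 222 223 223 226 223 223 225 225 225 223 222 223]
```

```bash
python3 -m jog '[{"dx":0.1,"dy":-0.01,"dz":0,"ax":0,"ay":0,"az":0.01,"grip":-0.5},{"dx":0.2,"dy":-0.02,"dz":0,"ax":0,"ay":0,"az":0.02,"grip":-0.5},{"dx":0.272,"dy":-0.024,"dz":0.06,"ax":0,"ay":0,"az":0.02,"grip":-0.5},{"dx":0.272,"dy":-0.024,"dz":0.14,"ax":0,"ay":0,"az":0.02,"grip":-0.5},{"dx":0.272,"dy":-0.024,"dz":0.19,"ax":0,"ay":0,"az":0.02,"grip":-0.5}]'
python3 -m jog '[{"dx":0,"dy":0,"dz":0,"ax":0,"ay":0,"az":0,"grip":-0.5},{"dx":0,"dy":0,"dz":0,"ax":0,"ay":0,"az":0,"grip":-0.5},{"dx":0,"dy":0,"dz":0,"ax":0,"ay":0,"az":0,"grip":-0.5}]'
python3 -c "
from h import *
st(); d=np.load('pics/w20.npz'); W=R.from_quat(np.roll(d['q'],-1)).as_matrix(); t=d['p']+W@[.068,-.0059,0]; print(t); go(0,t[:2],.0865)"
```

```text
clock: 27.4
position: [0.5641, -0.099, 0.092]
ee_rot: [-0.001, 0.752, 0.659, -0.0]
contact_force: [-1.1, 0.3, -1.9]
width: 0.0322
gripper_force: 90.3
clock: 27.65
position: [0.5658, -0.1016, 0.0938]
ee_rot: [0.001, 0.753, 0.658, 0.0]
contact_force: [1.0, 0.0, -1.7]
width: 0.0319
gripper_force: 90.2
27.65 [-0.2986, 0.3831, 1.7106, -0.0001, 1.0464, -0.1647] [0.5658, -0.1016, 0.0938] [[0.1335, 0.991, -0.0003], [0.991, -0.1335, 0.0015]] F [ 1.   0.  -1.7] w 0.0319 90.1683781016618
[ 0.56437195 -0.10058689  0.13990614]
rel [ 0.003 -0.006  0.029]
```

```bash
python3 -m jog '[{"dx":0.003,"dy":-0.004,"dz":0.015,"ax":0,"ay":0,"az":0,"grip":-0.5},{"dx":0.003,"dy":-0.004,"dz":0.03,"ax":0,"ay":0,"az":0,"grip":-0.5},{"dx":0.003,"dy":-0.004,"dz":0.042,"ax":0,"ay":0,"az":0,"grip":-0.5},{"dx":0.003,"dy":-0.004,"dz":0.046,"ax":0,"ay":0,"az":0,"grip":-0.5},{"dx":0.003,"dy":-0.004,"dz":0.046,"ax":0,"ay":0,"az":0,"grip":-0.5}]'
python3 -m jog '[{"dx":0,"dy":0,"dz":0.004,"ax":0,"ay":0,"az":0,"grip":-0.5},{"dx":0,"dy":0,"dz":0.008,"ax":0,"ay":0,"az":0,"grip":-0.5},{"dx":0,"dy":0,"dz":0.008,"ax":0,"ay":0,"az":0,"grip":-0.5}]'
python3 -c "
from h import *
st(); print(manip.get_state()['moment'])"
```

```text
clock: 28.07
position: [0.5642, -0.1011, 0.0813]
ee_rot: [-0.0, 0.753, 0.658, -0.0]
contact_force: [-1.0, 0.4, -0.2]
width: 0.032
gripper_force: 90.6
clock: 28.32
position: [0.5644, -0.1008, 0.0792]
ee_rot: [-0.0, 0.753, 0.658, 0.0]
contact_force: [0.4, -0.1, -1.6]
width: 0.0319
gripper_force: 90.3
28.3167 [-0.2984, 0.3971, 1.7305, 0.0005, 1.0141, -0.1638] [0.5644, -0.1008, 0.0792] [[0.1345, 0.9909, 0.0004], [0.9909, -0.1345, -0.0]] F [ 0.4 -0.1 -1.6] w 0.0319 90.34000405110419
[ 0.2113221  -0.01985397 -0.00184699]
```

```bash
python3 -m jog '[{"dx":0,"dy":0,"dz":0.012,"ax":0,"ay":0,"az":0,"grip":-0.5},{"dx":0,"dy":0,"dz":0.024,"ax":0,"ay":0,"az":0,"grip":-0.5},{"dx":0,"dy":0,"dz":0.036,"ax":0,"ay":0,"az":0,"grip":-0.5},{"dx":0,"dy":0,"dz":0.046,"ax":0,"ay":0,"az":0,"grip":-0.5},{"dx":0,"dy":0,"dz":0.046,"ax":0,"ay":0,"az":0,"grip":-0.5}]'
python3 -m jog '[{"dx":0,"dy":0,"dz":0.008,"ax":0,"ay":0,"az":0,"grip":-0.5},{"dx":0,"dy":0,"dz":0.016,"ax":0,"ay":0,"az":0,"grip":-0.5},{"dx":0,"dy":0,"dz":0.019,"ax":0,"ay":0,"az":0,"grip":-0.5},{"dx":0,"dy":0,"dz":0.019,"ax":0,"ay":0,"az":0,"grip":-0.5}]'
python3 -c "
from h import *
st(); print(manip.get_state()['moment'])"
```

```text
clock: 28.73
position: [0.5642, -0.1007, 0.0671]
ee_rot: [-0.0, 0.753, 0.658, -0.0]
contact_force: [0.7, 2.4, -4.2]
width: 0.0321
gripper_force: 90.2
clock: 29.07
position: [0.5643, -0.1008, 0.0629]
ee_rot: [-0.0, 0.753, 0.658, 0.0]
contact_force: [0.6, 2.6, -2.1]
width: 0.032
gripper_force: 90.3
29.0667 [-0.2983, 0.415, 1.7496, 0.0004, 0.9772, -0.1638] [0.5643, -0.1008, 0.0629] [[0.1343, 0.9909, 0.0004], [0.9909, -0.1343, -0.0001]] F [ 0.6  2.6 -2.1] w 0.032 90.29836292378604
[ 0.47848292 -0.0868302  -0.01043367]
```

```bash
python3 -m jog '[{"dx":0.002,"dy":0,"dz":0.004,"ax":0,"ay":0,"az":0,"grip":-0.5},{"dx":0.002,"dy":0,"dz":0.008,"ax":0,"ay":0,"az":0,"grip":-0.5},{"dx":0.002,"dy":0,"dz":0.008,"ax":0,"ay":0,"az":0,"grip":-0.5}]'
python3 -c "
from h import *
st(); print(manip.get_state()['moment'])"
```

```text
clock: 29.32
position: [0.5645, -0.1008, 0.0624]
ee_rot: [0.0, 0.753, 0.658, -0.0]
contact_force: [-1.0, 1.4, 6.1]
width: 0.0323
gripper_force: 91.3
29.3167 [-0.2976, 0.4153, 1.7505, -0.0008, 0.9751, -0.1629] [0.5645, -0.1008, 0.0624] [[0.1339, 0.991, -0.0007], [0.991, -0.1339, 0.0006]] F [-1.   1.4  6.1] w 0.0323 91.29776255227625
[ 0.41109537  0.36316287 -0.02158852]
```

```bash
python3 -m jog '[{"dx":0,"dy":0,"dz":-0.004,"ax":0,"ay":0,"az":0.06,"grip":-0.5},{"dx":0,"dy":0,"dz":-0.004,"ax":0,"ay":0,"az":0.12,"grip":-0.5},{"dx":0,"dy":0,"dz":-0.004,"ax":0,"ay":0,"az":0.18,"grip":-0.5},{"dx":0,"dy":0,"dz":-0.004,"ax":0,"ay":0,"az":0.24,"grip":-0.5},{"dx":0,"dy":0,"dz":-0.004,"ax":0,"ay":0,"az":0.3,"grip":-0.5}]'
python3 -c "
from h import *
st(); print(manip.get_state()['moment'])"
python3 -m jog '[{"dx":0,"dy":0,"dz":0,"ax":0,"ay":0,"az":0.06,"grip":-0.5},{"dx":0,"dy":0,"dz":0,"ax":0,"ay":0,"az":0.12,"grip":-0.5},{"dx":0,"dy":0,"dz":0,"ax":0,"ay":0,"az":0.18,"grip":-0.5},{"dx":0,"dy":0,"dz":0,"ax":0,"ay":0,"az":0.24,"grip":-0.5},{"dx":0,"dy":0,"dz":0,"ax":0,"ay":0,"az":0.3,"grip":-0.5}]'
python3 -c "
from h import *
st(); print(manip.get_state()['moment'])"
```

```text
clock: 29.73
position: [0.5647, -0.1005, 0.0625]
ee_rot: [0.0, 0.887, 0.462, 0.0]
contact_force: [0.7, 2.7, -0.1]
width: 0.032
gripper_force: 90.7
29.7333 [-0.2973, 0.4153, 1.7502, -0.0, 0.9752, 0.3126] [0.5647, -0.1005, 0.0625] [[0.5728, 0.8197, 0.0003], [0.8197, -0.5728, 0.0009]] F [ 0.7  2.7 -0.1] w 0.032 90.69310404360294
[ 0.43013371 -0.07178911  0.11836886]
clock: 30.15
position: [0.5653, -0.101, 0.0625]
ee_rot: [0.001, 0.97, 0.243, 0.001]
contact_force: [1.4, 2.3, -1.2]
width: 0.0321
gripper_force: 90.5
30.15 [-0.2976, 0.4156, 1.7497, -0.0009, 0.9741, 0.7838] [0.5653, -0.101, 0.0625] [[0.8824, 0.4705, 0.001], [0.4705, -0.8824, 0.0021]] F [ 1.4  2.3 -1.2] w 0.0321 90.4773301910609
[ 0.25561918 -0.13044767  0.15311508]
```

```bash
python3 -m jog '[{"dx":0,"dy":0,"dz":0,"ax":0,"ay":0,"az":0.06,"grip":-0.5},{"dx":0,"dy":0,"dz":0,"ax":0,"ay":0,"az":0.12,"grip":-0.5},{"dx":0,"dy":0,"dz":0,"ax":0,"ay":0,"az":0.18,"grip":-0.5},{"dx":0,"dy":0,"dz":0,"ax":0,"ay":0,"az":0.24,"grip":-0.5},{"dx":0,"dy":0,"dz":0,"ax":0,"ay":0,"az":0.3,"grip":-0.5}]'
python3 -m jog '[{"dx":0,"dy":0,"dz":0,"ax":0,"ay":0,"az":0.04,"grip":-0.5},{"dx":0,"dy":0,"dz":0,"ax":0,"ay":0,"az":0.08,"grip":-0.5},{"dx":0,"dy":0,"dz":0,"ax":0,"ay":0,"az":0.1,"grip":-0.5},{"dx":0,"dy":0,"dz":0,"ax":0,"ay":0,"az":0.12,"grip":-0.5},{"dx":0,"dy":0,"dz":0,"ax":0,"ay":0,"az":0.12,"grip":-0.5}]'
python3 -c "
from h import *
st(); print(manip.get_state()['moment'])"
```

```text
clock: 30.57
position: [0.5655, -0.1018, 0.0625]
ee_rot: [0.001, 1.0, 0.01, 0.001]
contact_force: [1.0, -1.1, -0.7]
width: 0.0324
gripper_force: 90.4
clock: 30.98
position: [0.5655, -0.1021, 0.0625]
ee_rot: [0.001, 0.997, -0.083, 0.001]
contact_force: [0.6, -1.5, -0.1]
width: 0.032
gripper_force: 90.4
30.9833 [-0.2983, 0.4157, 1.7494, -0.0027, 0.9733, 1.4396] [0.5655, -0.1021, 0.0625] [[0.9863, -0.1648, 0.0028], [-0.1648, -0.9863, 0.0027]] F [ 0.6 -1.5 -0.1] w 0.032 90.41850208304822
[-0.38178611 -0.15815418  0.09407762]
```

```bash
for i in 1 ; do python3 -m jog '[{"dx":0,"dy":0,"dz":0,"ax":0,"ay":0,"az":0.01,"grip":-0.5},{"dx":0,"dy":0,"dz":0,"ax":0,"ay":0,"az":0.02,"grip":-0.5},{"dx":0,"dy":0,"dz":0,"ax":0,"ay":0,"az":0.03,"grip":-0.5},{"dx":0,"dy":0,"dz":0,"ax":0,"ay":0,"az":0.03,"grip":-0.5}]' >/dev/null; done; python3 -c "
from h import *
st(); print(manip.get_state()['moment'])"
python3 -m jog '[{"dx":0,"dy":0,"dz":0,"ax":0,"ay":0,"az":0.01,"grip":-0.5},{"dx":0,"dy":0,"dz":0,"ax":0,"ay":0,"az":0.02,"grip":-0.5},{"dx":0,"dy":0,"dz":0,"ax":0,"ay":0,"az":0.02,"grip":-0.5}]'  >/dev/null; python3 -c "
from h import *
st(); print(manip.get_state()['moment'])"
```

```text
31.3167 [-0.2984, 0.4158, 1.7493, -0.0026, 0.9735, 1.4872] [0.5655, -0.1021, 0.0625] [[0.9773, -0.2117, 0.0028], [-0.2117, -0.9773, 0.0024]] F [ 2.2 -5.  -1.3] w 0.032 90.44268229510635
[-0.8848971  -0.3555319   0.10702862]
31.5667 [-0.2983, 0.4157, 1.7494, -0.003, 0.9734, 1.5181] [0.5655, -0.1022, 0.0625] [[0.9704, -0.2416, 0.0029], [-0.2416, -0.9704, 0.0026]] F [ 1.7 -4.  -1.7] w 0.032 90.46813307795674
[-0.90760521 -0.35507257  0.27973059]
```

```bash
python3 -m jog '[{"dx":0,"dy":0,"dz":0,"ax":0,"ay":0,"az":0.01,"grip":-0.5},{"dx":0,"dy":0,"dz":0,"ax":0,"ay":0,"az":0.02,"grip":-0.5},{"dx":0,"dy":0,"dz":0,"ax":0,"ay":0,"az":0.02,"grip":-0.5}]'  >/dev/null; python3 -c "
from h import *
st(); print(manip.get_state()['moment'])"
```

```text
31.8167 [-0.2981, 0.4158, 1.7493, -0.0034, 0.9734, 1.5485] [0.5654, -0.1022, 0.0625] [[0.9627, -0.2705, 0.003], [-0.2705, -0.9627, 0.0029]] F [ 1.2 -6.  -0.5] w 0.0318 90.54508455796167
[-0.90502135 -0.3233523   0.64845946]
```

```bash
python3 -m jog '[{"dx":0,"dy":0,"dz":0,"ax":0,"ay":0,"az":-0.05,"grip":-0.5},{"dx":0,"dy":0,"dz":0,"ax":0,"ay":0,"az":-0.09,"grip":-0.5},{"dx":0,"dy":0,"dz":0,"ax":0,"ay":0,"az":-0.09,"grip":-0.5}]'; python3 -c "
from h import *
st(); print(manip.get_state()['moment'])"
python3 -m jog '[{"dx":0,"dy":0,"dz":-0.02,"ax":0,"ay":0,"az":0,"grip":-0.5},{"dx":0,"dy":0,"dz":-0.04,"ax":0,"ay":0,"az":0,"grip":-0.5},{"dx":0,"dy":0,"dz":-0.06,"ax":0,"ay":0,"az":0,"grip":-0.5},{"dx":0,"dy":0,"dz":-0.08,"ax":0,"ay":0,"az":0,"grip":-0.5},{"dx":0,"dy":0,"dz":-0.1,"ax":0,"ay":0,"az":0,"grip":-0.5}]'
python3 -m jog '[{"dx":0,"dy":0,"dz":-0.05,"ax":0,"ay":0,"az":0,"grip":-0.5},{"dx":0,"dy":0,"dz":-0.1,"ax":0,"ay":0,"az":0,"grip":-0.5},{"dx":0,"dy":0,"dz":-0.2,"ax":0,"ay":0,"az":0,"grip":-0.5},{"dx":0,"dy":0,"dz":-0.24,"ax":0,"ay":0,"az":0,"grip":-0.5},{"dx":0,"dy":0,"dz":-0.24,"ax":0,"ay":0,"az":0,"grip":-0.5}]'
python3 -c "
from h import *
st()"
```

```text
clock: 32.07
position: [0.5649, -0.1013, 0.0625]
ee_rot: [0.001, 0.998, -0.067, 0.001]
contact_force: [2.0, -3.6, 0.8]
width: 0.0321
gripper_force: 90.6
32.0667 [-0.298, 0.4155, 1.7498, -0.0013, 0.9746, 1.4072] [0.5649, -0.1013, 0.0625] [[0.9911, -0.1333, 0.0014], [-0.1333, -0.9911, 0.0013]] F [ 2.  -3.6  0.8] w 0.0321 90.5679456051439
[-0.707167   -0.23774658  0.12925685]
clock: 32.48
position: [0.5634, -0.0998, 0.0867]
ee_rot: [-0.001, 0.998, -0.068, -0.001]
contact_force: [0.2, 0.1, -2.3]
width: 0.0321
gripper_force: 91.0
clock: 32.9
position: [0.5656, -0.1003, 0.1496]
ee_rot: [0.0, 0.998, -0.068, 0.002]
contact_force: [0.2, 0.3, -1.4]
width: 0.0319
gripper_force: 91.1
32.9 [-0.2971, 0.3293, 1.6386, 0.0009, 1.1694, 1.4087] [0.5656, -0.1003, 0.1496] [[0.9908, -0.135, 0.0044], [-0.135, -0.9909, -0.0001]] F [ 0.2  0.3 -1.4] w 0.0319 91.08358877710998
```

```bash
python3 -m jog '[{"dx":-0.06,"dy":0.15,"dz":0,"ax":0,"ay":0,"az":0,"grip":-0.5},{"dx":-0.12,"dy":0.3,"dz":0,"ax":0,"ay":0,"az":0,"grip":-0.5},{"dx":-0.18,"dy":0.45,"dz":0,"ax":0,"ay":0,"az":0,"grip":-0.5},{"dx":-0.25,"dy":0.6,"dz":0,"ax":0,"ay":0,"az":0,"grip":-0.5},{"dx":-0.32,"dy":0.74,"dz":0,"ax":0,"ay":0,"az":0,"grip":-0.5}]'
python3 -m jog '[{"dx":0,"dy":0,"dz":0,"ax":0,"ay":0,"az":0,"grip":-0.5},{"dx":0,"dy":0,"dz":0.12,"ax":0,"ay":0,"az":0,"grip":-0.5},{"dx":0,"dy":0,"dz":0.26,"ax":0,"ay":0,"az":0,"grip":-0.5},{"dx":0,"dy":0,"dz":0.38,"ax":0,"ay":0,"az":0,"grip":-0.5},{"dx":0,"dy":0,"dz":0.44,"ax":0,"ay":0,"az":0,"grip":-0.5}]'
python3 -m jog '[{"dx":0,"dy":0,"dz":0,"ax":0,"ay":0,"az":0,"grip":-0.5},{"dx":0,"dy":0,"dz":0,"ax":0,"ay":0,"az":0,"grip":-0.5}]'
python3 -c "
from h import *
st(); save('wrist','w21'); save('side','s21'); save('top','t21')
P=np.load('base.npy'); g=cv2.cvtColor(cv2.imread('pics/w21.png'),cv2.COLOR_BGR2GRAY)
print(pix('w21',(.46,-.28,0)))"
```

```text
clock: 33.32
position: [0.4584, -0.2736, 0.1458]
ee_rot: [-0.001, 0.998, -0.067, -0.001]
contact_force: [-0.0, -0.4, -0.9]
width: 0.032
gripper_force: 91.1
clock: 33.73
position: [0.4572, -0.2705, 0.0328]
ee_rot: [-0.003, 0.998, -0.068, -0.003]
contact_force: [-0.4, 0.6, -3.2]
width: 0.0324
gripper_force: 91.0
clock: 33.9
position: [0.4594, -0.272, 0.0358]
ee_rot: [-0.001, 0.998, -0.067, -0.002]
contact_force: [0.3, -0.1, -0.8]
width: 0.0316
gripper_force: 91.0
33.9 [-0.6651, 0.4015, 1.8647, 0.0003, 0.8793, 1.0405] [0.4594, -0.272, 0.0358] [[0.9909, -0.1346, -0.0032], [-0.1346, -0.9909, -0.0022]] F [ 0.3 -0.1 -0.8] w 0.0316 90.9974474273622
(332, 225)
```

Lower the last ~24 mm until contact.

```bash
python3 -m jog '[{"dx":0,"dy":0,"dz":0.03,"ax":0,"ay":0,"az":0,"grip":-0.5},{"dx":0,"dy":0,"dz":0.06,"ax":0,"ay":0,"az":0,"grip":-0.5},{"dx":0,"dy":0,"dz":0.08,"ax":0,"ay":0,"az":0,"grip":-0.5},{"dx":0,"dy":0,"dz":0.093,"ax":0,"ay":0,"az":0,"grip":-0.5},{"dx":0,"dy":0,"dz":0.093,"ax":0,"ay":0,"az":0,"grip":-0.5}]'
python3 -m jog '[{"dx":0,"dy":0,"dz":0.004,"ax":0,"ay":0,"az":0,"grip":-0.5},{"dx":0,"dy":0,"dz":0.006,"ax":0,"ay":0,"az":0,"grip":-0.5},{"dx":0,"dy":0,"dz":0.006,"ax":0,"ay":0,"az":0,"grip":-0.5}]'
```

```text
clock: 34.47
position: [0.4597, -0.2726, 0.0129]
ee_rot: [-0.0, 0.998, -0.067, -0.001]
contact_force: [0.0, 0.4, -2.1]
width: 0.032
gripper_force: 91.1
clock: 34.72
position: [0.4604, -0.2733, 0.0124]
ee_rot: [0.0, 0.998, -0.067, 0.0]
contact_force: [1.1, -1.0, -2.2]
width: 0.032
gripper_force: 91.1
```

```bash
python3 -m jog '[{"dx":0,"dy":0,"dz":0.003,"ax":0,"ay":0,"az":0,"grip":-0.5},{"dx":0,"dy":0,"dz":0.006,"ax":0,"ay":0,"az":0,"grip":-0.5},{"dx":0,"dy":0,"dz":0.006,"ax":0,"ay":0,"az":0,"grip":-0.5}]'
python3 -c "
from h import *
st()"
```

```text
clock: 34.97
position: [0.4605, -0.2733, 0.0115]
ee_rot: [0.0, 0.998, -0.067, 0.0]
contact_force: [-0.2, 1.7, 2.4]
width: 0.0319
gripper_force: 91.7
34.9667 [-0.6655, 0.4341, 1.8899, -0.0001, 0.8168, 1.0399] [0.4605, -0.2733, 0.0115] [[0.991, -0.1341, 0.0006], [-0.1341, -0.991, 0.0005]] F [-0.2  1.7  2.4] w 0.0319 91.70342506840825
```

```bash
python3 -m jog '[{"dx":0,"dy":0,"dz":0,"ax":0,"ay":0,"az":0,"grip":0.3},{"dx":0,"dy":0,"dz":0,"ax":0,"ay":0,"az":0,"grip":0.3},{"dx":0,"dy":0,"dz":0,"ax":0,"ay":0,"az":0,"grip":0.3},{"dx":0,"dy":0,"dz":0,"ax":0,"ay":0,"az":0,"grip":0.3},{"dx":0,"dy":0,"dz":-0.08,"ax":0,"ay":0,"az":0,"grip":0.3}]'
python3 -m jog '[{"dx":0,"dy":0,"dz":-0.12,"ax":0,"ay":0,"az":0,"grip":0.3},{"dx":0,"dy":0,"dz":-0.28,"ax":0,"ay":0,"az":0,"grip":0.3},{"dx":0,"dy":0,"dz":-0.44,"ax":0,"ay":0,"az":0,"grip":0.3},{"dx":0,"dy":0,"dz":-0.6,"ax":0,"ay":0,"az":0,"grip":0.3},{"dx":0,"dy":0,"dz":-0.7,"ax":0,"ay":0,"az":0,"grip":0.3}]'
python3 -m jog '[{"dx":0,"dy":-0.1,"dz":0,"ax":0,"ay":0,"az":-0.08,"grip":0.3},{"dx":0,"dy":-0.1,"dz":0,"ax":0,"ay":0,"az":-0.16,"grip":0.3},{"dx":0,"dy":-0.1,"dz":0,"ax":0,"ay":0,"az":-0.24,"grip":0.3},{"dx":0,"dy":-0.1,"dz":0,"ax":0,"ay":0,"az":-0.32,"grip":0.3},{"dx":0,"dy":-0.1,"dz":0,"ax":0,"ay":0,"az":-0.4,"grip":0.3}]'
python3 -m jog '[{"dx":0,"dy":0,"dz":0,"ax":0,"ay":0,"az":-0.08,"grip":0.3},{"dx":0,"dy":0,"dz":0,"ax":0,"ay":0,"az":-0.16,"grip":0.3},{"dx":0,"dy":0,"dz":0,"ax":0,"ay":0,"az":-0.24,"grip":0.3},{"dx":0,"dy":0,"dz":0,"ax":0,"ay":0,"az":-0.32,"grip":0.3},{"dx":0,"dy":0,"dz":0,"ax":0,"ay":0,"az":-0.4,"grip":0.3}]'
python3 -m jog '[{"dx":0,"dy":0,"dz":0,"ax":0,"ay":0,"az":-0.08,"grip":0.3},{"dx":0,"dy":0,"dz":0,"ax":0,"ay":0,"az":-0.16,"grip":0.3},{"dx":0,"dy":0,"dz":0,"ax":0,"ay":0,"az":-0.2,"grip":0.3},{"dx":0,"dy":0,"dz":0,"ax":0,"ay":0,"az":-0.2,"grip":0.3}]'
python3 - <<'E'
from h import *
np.set_printoptions(linewidth=260)
st(); save('wrist','w22')
P=np.load('base.npy'); g=cv2.cvtColor(cv2.imread('pics/w22.png'),cv2.COLOR_BGR2GRAY)
k=(.4605,-.2733,.047); u,v=pix('w22',k); print('key',u,v); print(g[max(0,v-30):v+44:4,u-48:u+50:4])
f=lambda x,y,z:pix('w22',(*b2w(P,x,y),z))
u,v=f(0,.07,.051); print('arm mid',u,v,'tip exp',f(0,.048,.051),'shaft',f(0,.096,.073)); print(g[max(0,v-20):v+24:2,u-40:u+44:3])
print('cover corners exp',[f(x,y,.042) for x in(-.052,.052) for y in(-.062,.062)])
E
```

```text
clock: 35.38
position: [0.4581, -0.2715, 0.0282]
ee_rot: [-0.002, 0.998, -0.067, -0.003]
contact_force: [-0.4, -0.5, 0.4]
width: 0.0556
gripper_force: 0.0
clock: 35.8
position: [0.4615, -0.274, 0.2102]
ee_rot: [0.002, 0.998, -0.067, 0.002]
contact_force: [1.3, -0.1, -0.6]
width: 0.0554
gripper_force: 0.0
clock: 36.22
position: [0.4636, -0.2481, 0.2059]
ee_rot: [0.0, 0.969, 0.246, 0.0]
contact_force: [-0.3, 0.1, -0.2]
width: 0.0555
gripper_force: 0.0
clock: 36.63
position: [0.4636, -0.2483, 0.2057]
ee_rot: [-0.0, 0.847, 0.532, -0.0]
contact_force: [0.7, -0.2, -0.3]
width: 0.0554
gripper_force: 0.0
clock: 36.97
position: [0.4636, -0.2483, 0.2057]
ee_rot: [-0.0, 0.755, 0.656, -0.0]
contact_force: [-0.5, 0.3, 0.3]
width: 0.0555
gripper_force: 0.0
36.9667 [-0.624, 0.2185, 1.6501, -0.0001, 1.2732, -0.4837] [0.4636, -0.2483, 0.2057] [[0.1398, 0.9902, -0.0], [0.9902, -0.1398, -0.0002]] F [-0.5  0.3  0.3] w 0.0555 0.0
key 320 207
[[199 200 204 202 199 202 199 201 199 201 200 202 199 203 202 203 200 197 201 200 203 200 203 203 201]
 [194 156 158 154 153 155 156 150 103  84  73  72  71  64  79 
[... 3737 characters left out ...]
97 141 119 176 212 149  78  97 167 213 207 193 106 215 238]
 [172 170 171 173 174 174 173 172 173 172 176 195 194 196 147 119 182 241 238 130  85  90 117 114 104 158 244 237]
 [171 173 174 173 174 171 172 171 173 172 175 193 190 193 154 119 173 243 243 235 143 101  93 110 156 241 244 237]
 [170 172 174 174 172 172 171 172 173 173 174 199 197 195 158 117 139 215 220 224 214 211 189 212 236 241 243 237]
 [170 176 175 175 170 171 171 172 175 170 173 199 196 195 159 113 112 123 133 132 139 148 157 163 173 183 190 228]
 [171 176 174 172 171 172 170 174 172 170 171 198 200 199 170 106 106 108 106 106 109 106 107 104 112 116 196 241]]
cover corners exp [(239, -12), (362, -19), (240, 83), (367, 77)]
```

```bash
python3 -c "
from rig import manip
print(manip.sign_off())"
```

```text
the job is handed in; nothing more can be done
None
```

The job is handed in: four mounts are in the recesses, the cover is home, the clamp is turned to its stop over the cover, and the key stands upright on the worktop clear of the box. The final checks of key and clamp were numeric, and sign-off returned no verdict.

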